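Withdraw the flush bolt and open both doors of a wall enclosure

TASK

Open up the double-door enclosure lying on its back on the bench: lift the active door (the one with the handle) and lay it back, then slide the flush bolt on the other door's meeting stile back until you feel it on its stop, without forcing it, and only then lift that door and lay it back too. Leave both doors standing open, leaning well outward past upright, with the bolt still fully withdrawn, and leave the jar, the screwdriver and the parts tray where they are.

Things in the scene. Friction and masses are not known exactly. Their poses are not given: they have to be found in the camera images.
- enclosure: White double-door wall enclosure lying on its back, fixed, doors facing up. 320 mm along its x, 400 along its y, 148 high. Origin: centre of its underside on the bench; x (roughly away from the robot) runs along the hinges and the meeting line, y to the left across the doors, z up. Closed doors are flush with the rim at z = 148 mm, between end rails 18 mm wide at x = +-142 to 160 mm.
- active_leaf (a joint): Angle of the active door (right hinge, about 0.55 kg): 0 closed, 1.57 upright, stop at 2.5 rad leaning outward. Stiff hinge, drag about 0.75 N m: the door stays where it is left. It is a folded pan 28 mm deep and 160 mm wide from the hinge, then a flat lip 52 mm wide and 3 mm thick that laps over the passive door's stile and hides the bolt; 278 mm along x.
- passive_leaf (a joint): Angle of the passive door (left hinge, about 0.55 kg): 0 closed, 1.57 upright, stop at 2.5 rad leaning outward. Stiff hinge, drag about 0.75 N m: it stays where it is left. Locked (0.02 rad of play) until the bolt is withdrawn 14 mm. No handle. A folded pan 28 mm deep and 172 mm wide from the hinge, then the lowered stile; 278 mm along x.
- bolt_travel (a joint): Travel of the flush bolt: 0 fully shot into a slot of the near end rail, 0.022 m fully withdrawn against its stop. It grows as the thumb-piece is slid along the enclosure's +x, away from the near rail. About 5 N of friction, no spring: it stays where it is left.
- door_handle (a point): Centre of the active door's handle: a dark round steel bar 10 mm thick, 110 mm long along the enclosure's x, its axis 38 mm above the door's outer face on two end posts, 147 mm from the door's hinge axis.
- thumb_piece (a point): Centre of the bolt's brass thumb-piece, a ribbed block 14 mm (enclosure x) by 20 mm (y) by 10 mm high, its underside on the housing top. With the doors shut at enclosure x = -78 mm plus the bolt's travel, y = -3 mm, z = 138 mm; hidden under the active door's lip until that door is opened. Moves with the bolt and the passive door.
- stile_edge (a point): Middle of the free lower edge of the passive door's stile, a grey plate 50 mm wide, 5 mm thick, 278 mm along x. With the doors shut: plate at enclosure y = -28 to +22 mm, z = 121 to 126 mm, edge at y = -28 mm, free to be hooked from below once the active door is open. The edge lies 222 mm from the hinge axis across the door and 27 mm below the outer face. Moves with the door.
- active_hinge (a point): Point on the active door's hinge axis, half-way along; the axis runs along the enclosure's x at its y = -194 mm, 148 mm above the bench.
- passive_hinge (a point): Point on the passive door's hinge axis, half-way along; the axis runs along the enclosure's x at its y = +194 mm, 148 mm above the bench.
- reagent_jar: Bystander: amber glass jar with blue cap, 60 mm in diameter, 95 mm tall, standing on the bench left of the enclosure. Origin at its underside.
- screwdriver: Bystander: green-handled screwdriver lying on the bench right of the enclosure. Origin under its middle.
- parts_tray: Bystander: grey open parts tray 100 x 75 x 32 mm on the bench left of the enclosure. Origin at the centre of its underside.
- bolt_housing (a point): Centre of the flat top of the aluminium bolt housing on the stile: 107 mm (enclosure x) by 26 mm (y), top 7 mm above the stile and 15 mm below the doors' outer face (z = 133 mm with the doors shut). The bolt runs inside it and its thumb-piece slides along its top. Moves with the passive door.
- mounting_plate (a point): Centre of the plate on the enclosure's inner floor, 15 mm above the bench. On it, in the enclosure's frame: a wiring duct up to z = 45 mm at x = -16 to +6 mm, devices up to z = 87 mm at x = 38 to 122 mm, terminals up to z = 61 mm at x = -108 to -62 mm; otherwise free space up to the doors.
- flush_bolt: The flush bolt itself: a steel bar 12 x 5 mm inside the housing, with its brass thumb-piece on top. It is to be pushed with no more than about 25 N; over 45 N counts as forcing it. Origin level with the passive door's outer face, 10 mm above the centre of the thumb-piece; axes as the enclosure's while the passive door is shut.

How it is judged:
On the way, in this order (a step that is already met when the one before it is completed fails the run):
1. the active door is lifted past upright while the passive door is still shut (value of joint active_leaf above 1.7 rad and value of joint passive_leaf below 0.06 rad), for 0.2 s.
2. the flush bolt is slid fully back while the passive door is still shut (value of joint bolt_travel above 0.0205 m and value of joint passive_leaf below 0.06 rad), for 0.2 s.
3. the passive door is lifted past upright (value of joint passive_leaf above 1.7 rad), for 0.2 s.
At the end, for the whole second after the job is handed in: Both doors stand still, opened past upright to more than 1.7 rad (97 degrees), the flush bolt is withdrawn to within 1.5 mm of its stop, and jar, screwdriver and tray are within 20 mm of where they were (value of joint each of active_leaf, passive_leaf above 1.7 rad and value of joint bolt_travel above 0.0205 m and velocity of joint active_leaf between -0.05 and 0.05 rad/s and velocity of joint passive_leaf between -0.05 and 0.05 rad/s and distance of each of reagent_jar, screwdriver, parts_tray from where it was at the start of the episode below 0.02 m); the robot touches nothing.
It fails at once if the jar, the screwdriver or the parts tray is pushed away or knocked over (distance of any of reagent_jar, screwdriver, parts_tray from where it was at the start of the episode above 0.03 m or angle between reagent_jar's own z axis and vertical above 0.4 rad).
It fails at once if the flush bolt is forced: the fingers press on it with over 45 N (contact force between the fingers and flush_bolt above 45 N).
It also fails if it takes over 69 s, if anything falls off the work surface, if the arm or the gripper's body presses on something with over 40 N, if the wrist force passes 120 N, or if a joint passes its speed limit or range.

ROBOT

A 7-joint arm with a two-finger parallel gripper is mounted at the origin on the work surface. World frame = base frame: x ahead of the robot, y to its left, z up, the work surface at z = 0. Lengths are in m, angles in rad, forces in N, time in s.
With the tool pointing down it reaches from about 0.425 to 0.925 m from the base axis. Payload 6.8 kg.
Tool frame: the origin (TCP) lies at the very end of the fingers, on their centre line; the grasp point (between the pads) lies r.grip_depth behind it (r.grip_depth is the distance from the TCP to the grasp point, in m); z points along the fingers, x is the direction in which the jaws open and shut, and the axes are right-handed (so a half turn about z gives the same grasp; the last joint's range is limited). The gripper opens to 85 mm and grips with 20 to 120 N. Pads are 22 mm wide; open, the fingers measure 114 mm over their backs; the gripper's body (76 mm by 85 mm) begins 54 mm behind the grasp point. The pads swing forward as they close: fully open they stand 13 mm farther back than shut.
Start: joints at [1.058, 0.477, 0.022, 1.555, -0.011, 1.109, -0.083], TCP at [0.266, -0.62, 0.211] pointing down, gripper open.
Joint ranges: [-2.96, 2.96], [-0.34, 2.1], [-1.41, 1.46], [0.24, 2.44], [-1.37, 4.51], [0.17, 1.92], [-2.96, 2.96]. Speed limits (rad/s): [2.39, 2.39, 3.14, 3.14, 3.14, 3.14, 3.14].

INTERFACE

Orientations are given as a rotation vector (axis times angle).
In Python, from bench import readout, grab_frame, workorder, r gives the robot as it stands.
- The arm moves only by the shell command python3 -m handwheel 'ROWS' [FORCE]. ROWS is text: rows parted by semicolons, each of 7 numbers parted by spaces: the shift along the tool's x, y, z in mm, then the turn, a rotation vector about the tool's x, y, z in degrees, then the finger opening in mm, from 0 to 85.4. A call has 1 to 12 rows; each row is the pose to reach, as a shift and turn from the pose commanded when the call began, along the tool's axes at that moment; what a row does not reach only later rows make up. A row lasts 1/8 s, in which the tool goes at most 62.5 mm and 10.7 degrees, less where a joint would pass 70% of its speed; a pose out of reach is approached as far as the arm can. A call with a gripper value outside its range is refused whole. The fingers move at their own pace and stop on an object; FORCE is the grip in N (left out, the last holds). Time passes only in rows, so rows that repeat a pose let the fingers close. It gives the time, the measured TCP pose, the force and the opening at its end, in the units of the state.
- readout.get_obs(): the state, without advancing time (a new reading comes with each control period).
- grab_frame(name): name is "side" or "top" or "wrist"; returns a dict with "pixels" (480x640x3 uint8, red, green, blue), "fx", "fy", "cx", "cy" (pixels), "rvec" (rotation vector, rad) and "tvec" (3), from world to camera coordinates, as OpenCV has them. Camera axes: x right, y down, z forward; pixel columns grow to the right and rows downward; lengths in m; the calibration is good to about 2 mm. A picture is of the moment at which its call begins. There is no depth.
- workorder.hand_in(): hands the job in, once; it reports no verdict.
The state is a dict: "clock": time; "joints": joint angles; "qvel": joint speeds; "tau": joint torques, N m; "tcp_pos": TCP position; "orientation": TCP orientation; "contact_force": force on the tool from outside, world axes, zero at the start; "moment": the same for the moment, N m; "grip_width": finger opening in m.
Only numpy, scipy, OpenCV 4.12 (cv2) and the standard library are available. Lean on these libraries where they do the work, as an engineer would, in place of code of your own. Each camera call takes 0.05 s, during which the arm holds its last target.

## Working session

There is one attempt and no reset: what is moved stays moved. The work goes in short steps, Python scripts to look and compute and a shell command to move; the robot and the scene stay as the last step left them, time stands still between calls to the robot, and variables do not carry over. Pictures are saved under pics/ and viewed, and the job is handed in when it is done.

```bash
ls; mkdir -p pics
python3 - <<'E'
from bench import readout, grab_frame, workorder, r
import cv2
print(readout.get_obs(), r.grip_depth)
for n in ["side","top","wrist"]:
    f=grab_frame(n); cv2.imwrite(f"pics/{n}0.png",f["pixels"][:,:,::-1]); print(n,f["fx"],f["fy"],f["cx"],f["cy"],f["rvec"],f["tvec"])
E
```

```text
pics
{'clock': 0.0, 'joints': array([ 1.05788275,  0.47779758,  0.02234895,  1.55648813, -0.01154218,
        1.10929104, -0.08311908]), 'qvel': array([ 9.45866658e-04, -2.34832681e-05, -1.36834755e-03,  1.14582761e-03,
        1.28789847e-03,  4.86190968e-04, -6.07777319e-05]), 'tau': array([-1.46627863e-03, -5.96459520e+01,  1.60769574e+00, -2.81194246e+01,
        1.25246824e-02,  9.36605124e-03, -8.05015105e-06]), 'tcp_pos': array([ 0.26558051, -0.61985279,  0.20991212]), 'orientation': array([-2.62186209e+00,  1.72903967e+00,  2.52055967e-03]), 'contact_force': array([ 0.04805822, -0.20527552,  0.29229415]), 'moment': array([-0.03531105, -0.00797023, -0.04075666]), 'grip_width': 0.08548296505364916} 0.0187
side 447.3808856336777 447.3808856336777 322.95992221979213 244.35585929382205 [ 0.41136297 -2.83359972  0.98998866] [0.54420189 0.18739309 1.10318527]
top 477.8641030092505 477.8641030092505 313.33905042833777 246.53003495168102 [ 2.15264815 -2.18417819  0.05670658] [0.06821444 0.55099476 1.11636634]
wrist 387.8266755286064 387.8266755286064 314.05468553025634 232.3811387966785 [-2.43416558  1.60404655  0.21597603] [-0.67314874 -0.0345859   0.37909366]
```

View pics/side0.png

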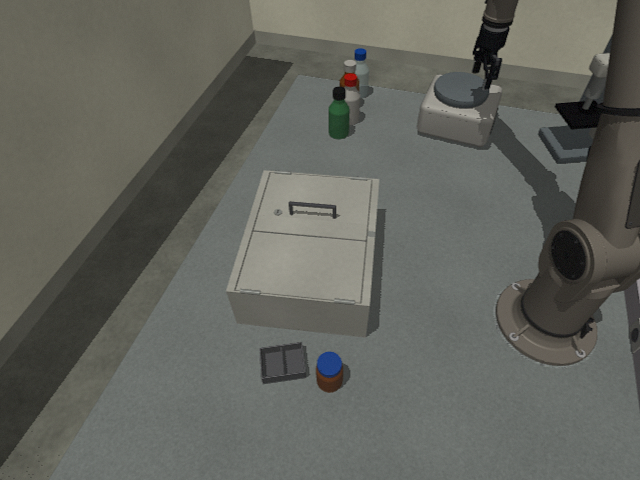

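View pics/top0.png

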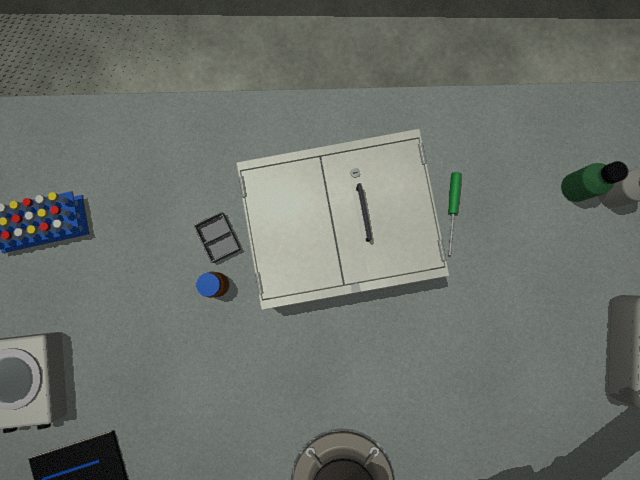

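View pics/wrist0.png

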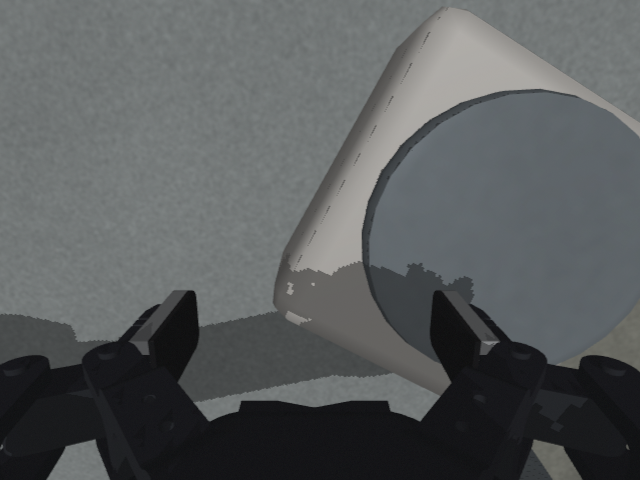

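The pictures show the enclosure in the top view with its rim corners at about (237,163), (419,130), (448,275) and (262,308). The handle runs (359,186)–(370,241), with the tray at (218,238), the jar at (212,285) and the screwdriver at (453,213). I'll work out the enclosure pose next.

```bash
cat > h.py <<'E'
import numpy as np, cv2
from scipy.spatial.transform import Rotation as R
from bench import readout, grab_frame, r
def ray(f,uv):
    Rm=R.from_rotvec(f["rvec"]).as_matrix(); t=np.array(f["tvec"])
    d=Rm.T@np.array([(uv[0]-f["cx"])/f["fx"],(uv[1]-f["cy"])/f["fy"],1]); return -Rm.T@t, d
def onz(f,uv,z):
    c,d=ray(f,uv); return c+d*(z-c[2])/d[2]
def proj(f,p):
    Rm=R.from_rotvec(f["rvec"]).as_matrix(); q=Rm@np.array(p)+np.array(f["tvec"])
    return np.array([f["fx"]*q[0]/q[2]+f["cx"],f["fy"]*q[1]/q[2]+f["cy"]])
def snap(n,name):
    f=grab_frame(n); cv2.imwrite(f"pics/{name}.png",f["pixels"][:,:,::-1]); return f
E
python3 - <<'E'
from h import *
f=grab_frame("top"); im=f["pixels"].astype(int)
m=((im.min(2)>165)).astype(np.uint8); m[:115]=0
m=cv2.morphologyEx(m,cv2.MORPH_CLOSE,np.ones((9,9)))
cs,_=cv2.findContours(m,0,1); c=max(cs,key=cv2.contourArea); print(cv2.contourArea(c),cv2.boundingRect(c))
ap=cv2.approxPolyDP(c,8,True)[:,0]; print(ap)
W=[onz(f,p,0.148) for p in ap]
for p,w in zip(ap,W): print(p,w.round(4))
pts=np.array([onz(f,p[0],0.148)[:2] for p in c],np.float32)
print(cv2.minAreaRect(pts))
# handle
m=((im.max(2)<90)).astype(np.uint8)
m[:, :345]=0;m[:,385:]=0;m[:180]=0;m[250:]=0
ys,xs=np.nonzero(m); print(len(ys))
(h,s,a)=cv2.minAreaRect(np.stack([xs,ys],1).astype(np.float32)); print(h,s,a)
print("handle",onz(f,h,0.186))
b=cv2.boxPoints((h,s,a)); print([onz(f,p,0.186).round(4) for p in b])
g=grab_frame("side")
# side white top corners by eye
for uv in [(265,172),(380,179),(369,305),(236,291)]: print(onz(g,uv,.148).round(4))
E
```

```text
19145.0 (237, 144, 190, 165)
[[426 184]
 [372 160]
 [371 144]
 [370 159]
 [326 146]
 [237 163]
 [262 308]
 [407 282]
 [358 242]
 [357 217]
 [385 198]
 [398 207]
 [405 188]]
[426 184] [ 0.6717 -0.1847  0.148 ]
[372 160] [ 0.7261 -0.0713  0.148 ]
[371 144] [ 0.7611 -0.07    0.148 ]
[370 159] [ 0.7283 -0.0671  0.148 ]
[326 146] [0.7588 0.0267 0.148 ]
[237 163] [0.7255 0.2194 0.148 ]
[262 308] [0.4139 0.1668 0.148 ]
[407 282] [ 0.4643 -0.1385  0.148 ]
[358 242] [ 0.5501 -0.0377  0.148 ]
[357 217] [ 0.6035 -0.0367  0.148 ]
[385 198] [ 0.6432 -0.097   0.148 ]
[398 207] [ 0.6234 -0.124   0.148 ]
[405 188] [ 0.664 -0.14   0.148]
((0.6018233299255371, 0.0017015188932418823), (0.3185790777206421, 0.39072519540786743), 9.466606140136719)
299
(363.830078125, 212.03330993652344) (58.8403434753418, 6.503608703613281) 78.90628051757812
handle [ 0.60817887 -0.04832953  0.186     ]
[array([ 0.6671, -0.0314,  0.186 ]), array([ 0.6694, -0.0446,  0.186 ]), array([ 0.5499, -0.065 ,  0.186 ]), array([ 0.5475, -0.052 ,  0.186 ])]
[ 0.7843 -0.1669  0.148 ]
[ 0.473  -0.2262  0.148 ]
[0.4115 0.1671 0.148 ]
[0.7034 0.2149 0.148 ]
```

Run:
```python
from h import *
f=grab_frame("top"); im=f["pixels"].astype(int)
print(im[200,430],im[100,430],im[350,250], im[140,460],im[270,430],im[300,300],im[315,300])
hsv=cv2.cvtColor(f["pixels"],cv2.COLOR_RGB2HSV)
m=((im.min(2)>125)&(im[:,:,0]>=im[:,:,2])).astype(np.uint8); m[:115]=0
m=cv2.morphologyEx(m,cv2.MORPH_OPEN,np.ones((3,3)));m=cv2.morphologyEx(m,cv2.MORPH_CLOSE,np.ones((9,9)))
cs,_=cv2.findContours(m,0,1); c=max(cs,key=cv2.contourArea); print(cv2.contourArea(c),cv2.boundingRect(c))
ap=cv2.approxPolyDP(cv2.convexHull(c),6,True)[:,0]
for p in ap: print(p,onz(f,p,.148).round(4))
pts=np.array([onz(f,p[0],0.148)[:2] for p in c],np.float32)
print(cv2.minAreaRect(pts))
```

```text
[158 159 147] [109 117 112] [117 123 118] [113 119 116] [144 144 134] [184 184 169] [117 123 117]
27066.5 (236, 129, 213, 180)
[419 129] [ 0.7918 -0.1736  0.148 ]
[448 275] [ 0.4778 -0.2243  0.148 ]
[261 308] [0.4139 0.1689 0.148 ]
[236 162] [0.7277 0.2215 0.148 ]
((0.6025681495666504, -0.0018819868564605713), (0.32125213742256165, 0.4024747610092163), 9.45044994354248)
```

```bash
cat >> h.py <<'E'
C=np.array([0.6028,-0.0019,0]); YAW=np.deg2rad(9.5)
RE=R.from_euler('z',YAW)
def E(x,y,z): return C+RE.apply(np.array([x,y,z])/1000)
def toE(p): return RE.inv().apply(np.array(p)-C)*1000
R0=R.from_matrix(np.array([[0,1,0],[1,0,0],[0,0,-1.]]))  # cols x=Y,y=X,z=-Z
def tool(phi,sgn=1,roll=0):
    q=RE*R.from_euler('x',phi,degrees=True)*R0*R.from_euler('z',roll,degrees=True)
    return q if sgn>0 else q*R.from_euler('z',np.pi)
def plan(targets,base=None):
    o=readout.get_obs()
    p0,q0=(o["tcp_pos"],R.from_rotvec(o["orientation"])) if base is None else base
    for p,q in targets:
        d=q0.inv().apply(p-p0)*1000; w=(q0.inv()*q).as_rotvec(degrees=True)
        print(" ".join(f"{v:.1f}" for v in [*d,*w]))
def st():
    o=readout.get_obs(); q=R.from_rotvec(o["orientation"])
    zt=RE.inv().apply(q.apply([0,0,1])); xt=RE.inv().apply(q.apply([1,0,0]))
    print("t",round(o["clock"],2),"encTCP",toE(o["tcp_pos"]).round(1),"z",zt.round(2),"x",xt.round(2),"F(enc)",RE.inv().apply(o["contact_force"]).round(1),"g",round(o["grip_width"]*1000,1),"q",np.round(o["joints"],2))
E
python3 - <<'E'
from h import *
st()
for s in (1,-1): plan([(E(0,-47,260),tool(0,s)),(E(0,-47,172),tool(0,s))])
f=grab_frame("top")
for uv,z in [((355,286),.148),((212,285),.095),((218,238),.032),((453,213),.01),((580,190),.15)]: print(uv,toE(onz(f,uv,z)).round())
E
```

```text
t 0.3 encTCP [-434.5 -554.3  210.6] z [-0.  0. -1.] x [ 0.24 -0.97 -0.  ] F(enc) [-0.1  0.7 -0.2] g 85.4 q [ 1.06  0.48  0.02  1.56 -0.01  1.11 -0.08]
-390.0 -542.2 -49.2 -0.1 0.0 -166.3
-390.0 -542.2 38.8 -0.1 0.0 -166.3
-390.0 -542.2 -49.2 0.0 0.0 13.7
-390.0 -542.2 38.8 0.0 0.0 13.7
(355, 286) [-148.   -3.  148.]
(212, 285) [-90. 306.  95.]
(218, 238) [ 20. 289.  32.]
(453, 213) [ -20. -275.   10.]
(580, 190) [ -34. -505.  150.]
```

```bash
python3 -m handwheel '-40 -55 -49 0 0 4 60; -80 -110 -60 0 0 8 40; -390 -542 -70 0 0 13.7 40; -390 -542 -70 0 0 13.7 40; -390 -542 -70 0 0 13.7 40; -390 -542 -70 0 0 13.7 40; -390 -542 -70 0 0 13.7 40; -390 -542 -70 0 0 13.7 40; -390 -542 -70 0 0 13.7 40; -390 -542 -70 0 0 13.7 40; -390 -542 -70 0 0 13.7 40; -390 -542 -70 0 0 13.7 40' 20
python3 - <<'E'
from h import *
st(); snap("wrist","w1")
plan([(E(0,-47,172),tool(0,-1))])
E
```

```text
clock: 1.85
tcp_pos: [0.612, -0.042, 0.2808]
orientation: [-2.404, 2.018, 0.002]
contact_force: [-0.1, 0.1, 0.5]
grip_width: 0.0399
t 1.85 encTCP [  2.5 -41.1 280.8] z [ 0.  0. -1.] x [ 0.01 -1.   -0.  ] F(enc) [-0.1  0.1  0.5] g 39.9 q [ 0.16  0.33 -0.25  1.61  0.08  1.21 -1.5 ]
2.4 0.9 108.6 0.0 0.0 0.3
```

View pics/w1.png

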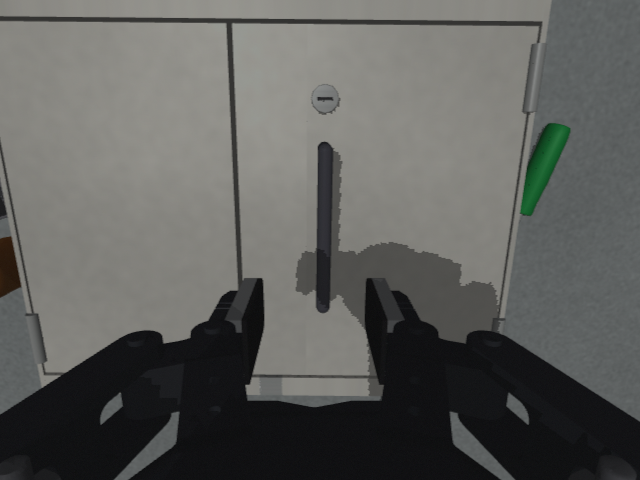

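The wrist view shows the handle bar from (324,147) to (322,310), between the open jaws, whose inner faces are at about x = 262 and 367 px. I'll check its position with a ray.

Run:
```python
from h import *
f=grab_frame("wrist"); st()
im=f["pixels"]; m=(im.max(2)<75).astype(np.uint8); m[:, :300]=0;m[:,345:]=0;m[:135]=0;m[315:]=0
m=cv2.morphologyEx(m,cv2.MORPH_OPEN,np.ones((3,3)))
n,l,s,c=cv2.connectedComponentsWithStats(m); print(s,c)
for uv in [(324,147),(322,310),(325,99),(324,228)]: print(toE(onz(f,uv,.186 if uv[1]!=99 else .148)).round(1))
plan([(E(0,-47,171),tool(0,-1))])
```

```text
t 1.95 encTCP [-2.000e-01 -4.710e+01  2.806e+02] z [-0. -0. -1.] x [ 0. -1.  0.] F(enc) [ 0.2 -0.3 -0.1] g 40.1 q [ 0.17  0.33 -0.25  1.61  0.09  1.21 -1.5 ]
[[     0      0    640    480 304656]
 [   310    139     18    172   2544]] [[319.50750026 239.62900123]
 [318.60180818 224.05149371]]
[ 54.2 -50.1 186. ]
[-61.8 -49.9 186. ]
[ 86.3 -51.3 148. ]
[ -0.2 -50.7 186. ]
-0.1 -0.2 109.6 0.0 -0.0 0.1
```

```bash
python3 -m handwheel '0 0 50 0 0 0 40; 0 0 90 0 0 0 40; 0 0 109 0 0 0 40; 0 0 109 0 0 0 0; 0 0 109 0 0 0 0; 0 0 109 0 0 0 0; 0 0 109 0 0 0 0; 0 0 109 0 0 0 0' 30
python3 - <<'E'
from h import *
st()
def bar(t):
    c,s=np.cos(t),np.sin(t); return -194+147*c-38*s,148+147*s+38*c
D=16
o=[]
for t in np.arange(0.1,1.5,0.1):
    y,z=bar(t); phi=0.5*t; 
    p=E(0,y+D*np.sin(phi),z-D*np.cos(phi)); o.append((p,tool(np.degrees(phi),-1)))
plan(o)
E
```

```text
clock: 2.95
tcp_pos: [0.6107, -0.0484, 0.1724]
orientation: [-2.397, 2.03, -0.001]
contact_force: [0.2, 0.2, -0.4]
grip_width: 0.0003
t 2.95 encTCP [ 1.000e-01 -4.720e+01  1.724e+02] z [ 0. -0. -1.] x [-0. -1.  0.] F(enc) [ 0.2  0.2 -0.4] g 0.3 q [ 0.16  0.42 -0.24  1.74  0.12  0.99 -1.53]
3.5 0.1 -12.1 -0.0 -2.9 0.0
8.7 0.1 -26.2 -0.0 -5.7 0.0
15.2 0.1 -39.5 -0.0 -8.6 0.0
23.0 0.1 -52.2 -0.0 -11.5 0.0
32.1 0.0 -63.9 -0.0 -14.3 0.0
42.2 0.0 -74.7 -0.0 -17.2 0.0
53.4 0.0 -84.3 -0.0 -20.1 0.0
65.4 0.0 -92.8 -0.0 -22.9 0.0
78.2 0.0 -100.0 -0.0 -25.8 0.0
91.7 0.0 -105.8 -0.0 -28.7 0.0
105.6 0.0 -110.2 -0.0 -31.5 0.0
119.9 0.0 -113.2 -0.0 -34.4 0.0
134.4 0.0 -114.7 -0.0 -37.3 0.0
149.0 0.0 -114.7 -0.0 -40.1 0.0
```

Run:
```python
from h import *
snap("wrist","w2"); snap("side","s2")
im=cv2.imread("pics/s2.png")[150:330,210:420]; cv2.imwrite("pics/s2c.png",cv2.resize(im,None,fx=3.5,fy=3.3))
```

```text
(no output)
```

View pics/w2.png

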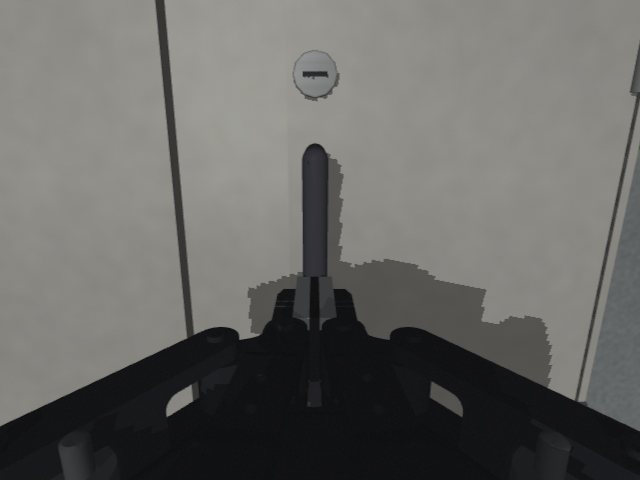

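View pics/s2c.png

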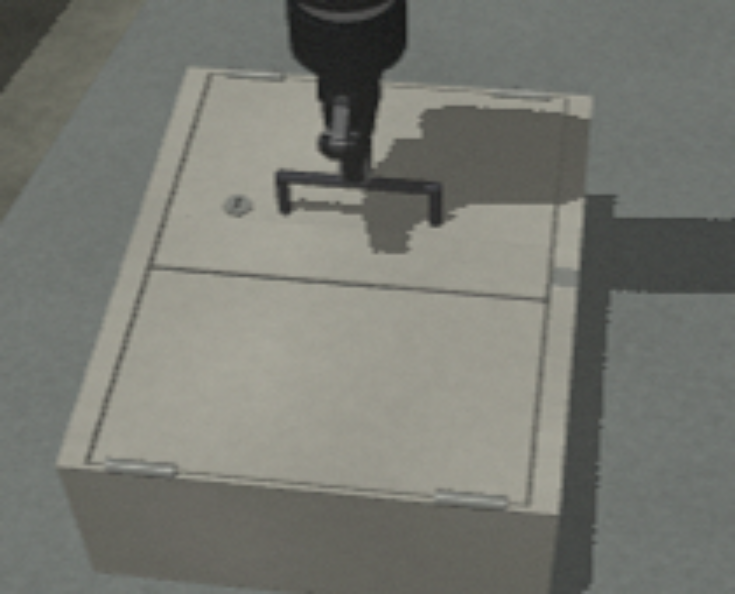

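Run:
```python
from h import *
f=snap("side","s3"); o=readout.get_obs()
p=proj(f,o["tcp_pos"]); g=proj(f,o["tcp_pos"]+[0,0,.0187]); b=[proj(f,E(x,-47,186)) for x in(-55,55)]
print(p,g,b)
im=cv2.imread("pics/s3.png")[160:240,270:370]; im=cv2.resize(im,None,fx=7,fy=7,interpolation=cv2.INTER_NEAREST)
for q,c in ((p,(0,0,255)),(g,(0,255,0)),(b[0],(255,0,0)),(b[1],(255,0,0))): cv2.circle(im,(int((q[0]-270)*7),int((q[1]-160)*7)),4,c,-1)
cv2.imwrite("pics/s3c.png",im)
t=snap("top","t3");im=cv2.imread("pics/t3.png")[160:260,310:410]; im=cv2.resize(im,None,fx=6,fy=6,interpolation=cv2.INTER_NEAREST)
cv2.imwrite("pics/t3c.png",im)
```

```text
[311.44147315 208.78872771] [311.16672329 203.57118064] [array([333.31552742, 206.78296886]), array([289.23573398, 203.14067622])]
```

View pics/s3c.png

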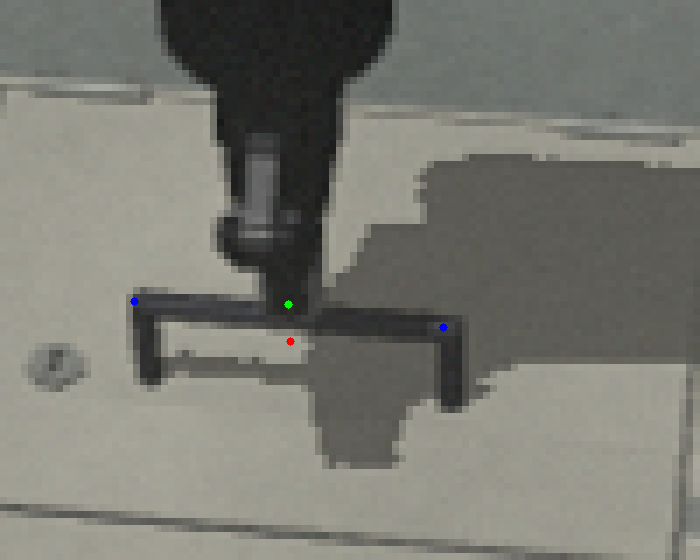

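```bash
python3 -m handwheel '0 0 -12 0 0 0 40; 0 0 -12 0 0 0 40; 0 0 -12 0 0 0 40; 0 0 0 0 0 0 40;0 0 8 0 0 0 40; 0 0 13 0 0 0 40; 0 0 13 0 0 0 40' 30
python3 - <<'E'
from h import *
st()
f=snap("side","s4"); o=readout.get_obs()
p=proj(f,o["tcp_pos"]); g=proj(f,o["tcp_pos"]+[0,0,.0187])
im=cv2.imread("pics/s4.png")[160:240,270:370]; im=cv2.resize(im,None,fx=7,fy=7,interpolation=cv2.INTER_NEAREST)
for q,c in ((p,(0,0,255)),(g,(0,255,0))): cv2.circle(im,(int((q[0]-270)*7),int((q[1]-160)*7)),4,c,-1)
cv2.imwrite("pics/s4c.png",im)
E
```

```text
clock: 4.03
tcp_pos: [0.61, -0.0485, 0.1581]
orientation: [2.397, -2.029, -0.002]
contact_force: [-0.3, -0.2, 0.3]
grip_width: 0.04
t 4.03 encTCP [ -0.6 -47.2 158.1] z [-0.  0. -1.] x [-0. -1. -0.] F(enc) [-0.4 -0.2  0.3] g 40.0 q [ 0.16  0.44 -0.24  1.75  0.12  0.97 -1.53]
```

View pics/s4c.png

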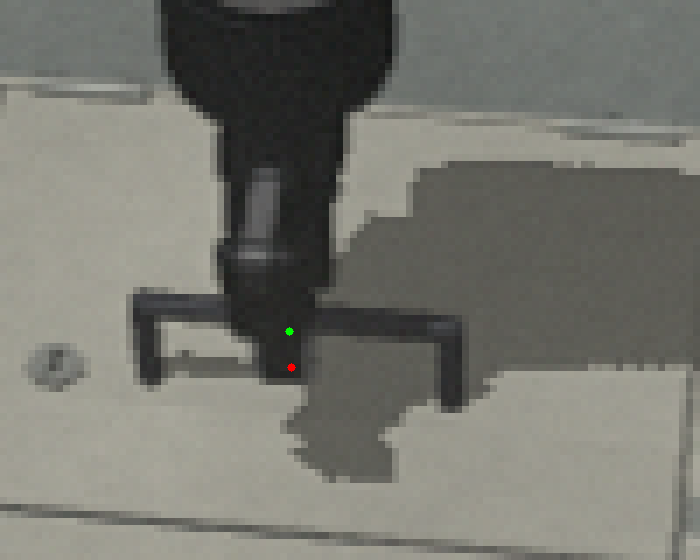

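```bash
python3 -m handwheel '0 0 0 0 0 0 0; 0 0 0 0 0 0 0; 0 0 0 0 0 0 0; 0 0 0 0 0 0 0; 0 0 0 0 0 0 0' 30
python3 - <<'E'
from h import *
st()
f=snap("side","s5"); o=readout.get_obs()
p=proj(f,o["tcp_pos"]); g=proj(f,o["tcp_pos"]+[0,0,.0187])
im=cv2.imread("pics/s5.png")[160:240,270:370]; im=cv2.resize(im,None,fx=7,fy=7,interpolation=cv2.INTER_NEAREST)
for q,c in ((p,(0,0,255)),(g,(0,255,0))): cv2.circle(im,(int((q[0]-270)*7),int((q[1]-160)*7)),4,c,-1)
cv2.imwrite("pics/s5c.png",im)
E
```

```text
clock: 4.7
tcp_pos: [0.6107, -0.0487, 0.1593]
orientation: [-2.397, 2.03, -0.001]
contact_force: [0.1, -0.9, 2.9]
grip_width: 0.0085
t 4.7 encTCP [ 1.000e-01 -4.750e+01  1.593e+02] z [ 0. -0. -1.] x [-0. -1.  0.] F(enc) [-0.  -0.9  2.9] g 8.5 q [ 0.16  0.44 -0.24  1.75  0.12  0.97 -1.53]
```

View pics/s5c.png

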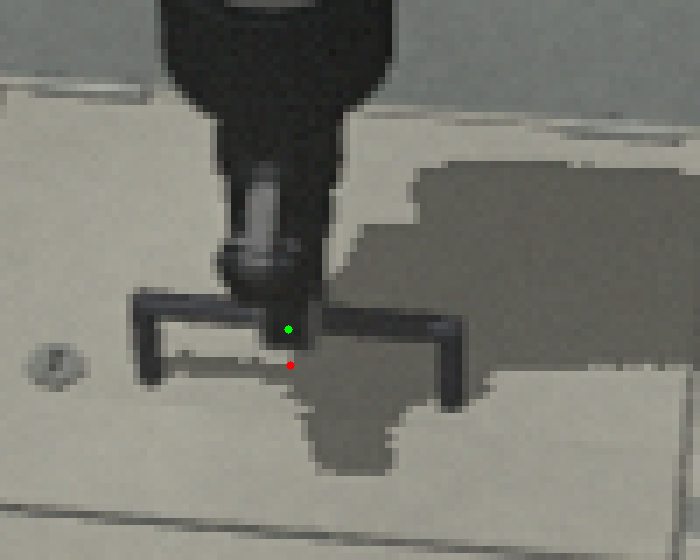

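Run:
```python
from h import *
f=grab_frame("side")
def on_ency(uv,y):
    c,d=ray(f,uv); n=RE.apply([0,1,0]); p0=E(0,y,0); s=n@(p0-c)/(n@d); return toE(c+s*d).round(1)
print("open tip",[on_ency((270+285/7,160+382/7),y) for y in (-27,-15)])
print("shut10 tip",[on_ency((270+288/7,160+348/7),y) for y in (-42,-30)])
print("shut0 (tcp172) tip",[on_ency((270+288/7,160+312/7),y) for y in (-47,-35)])
```

```text
open tip [array([ -1.3, -27. , 172.8]), array([ -3.5, -15. , 186.1])]
shut10 tip [array([ -0.2, -42. , 174.2]), array([ -2.4, -30. , 187.2])]
shut0 (tcp172) tip [array([  0. , -47. , 187.4]), array([ -2.2, -35. , 200.1])]
```

```bash
python3 -m handwheel '0 0 0 0 0 0 30; 0 0 0 0 0 0 30; 0 0 4 0 0 0 30;0 0 8 0 0 0 30; 0 0 8 0 0 0 0; 0 0 8 0 0 0 0; 0 0 8 0 0 0 0; 0 0 8 0 0 0 0' 40
python3 - <<'E'
from h import *
st()
E
```

```text
clock: 5.8
tcp_pos: [0.6102, -0.0488, 0.1505]
orientation: [2.397, -2.03, -0.001]
contact_force: [0.4, -0.7, -5.1]
grip_width: 0.0086
t 5.8 encTCP [ -0.5 -47.4 150.5] z [-0. -0. -1.] x [-0. -1.  0.] F(enc) [ 0.3 -0.7 -5.1] g 8.6 q [ 0.16  0.45 -0.24  1.76  0.13  0.95 -1.54]
```

Run:
```python
from h import *
def bar(t):
    c,s=np.cos(t),np.sin(t); return -194+147*c-38*s,148+147*s+38*c
D=35.5
o=[]
for t in np.arange(0.1,1.85,0.1):
    y,z=bar(t); phi=0.5*t; 
    p=E(0,y+D*np.sin(phi),z-D*np.cos(phi)); o.append((p,tool(np.degrees(phi),-1)))
plan(o,base=(E(0,-47,150.5),tool(0,-1)))
```

```text
2.8 -0.0 -14.5 -0.0 -2.9 0.0
6.9 0.0 -28.6 -0.0 -5.7 -0.0
12.5 0.0 -42.1 0.0 -8.6 0.0
19.3 0.0 -55.0 -0.0 -11.5 -0.0
27.4 0.0 -66.9 -0.0 -14.3 0.0
36.6 0.0 -78.0 0.0 -17.2 -0.0
46.9 -0.0 -87.9 0.0 -20.1 -0.0
58.0 -0.0 -96.7 -0.0 -22.9 -0.0
69.9 -0.0 -104.3 -0.0 -25.8 0.0
82.5 0.0 -110.6 0.0 -28.6 -0.0
95.6 -0.0 -115.5 0.0 -31.5 0.0
109.1 0.0 -119.0 0.0 -34.4 0.0
122.8 0.0 -121.0 0.0 -37.2 0.0
136.6 0.0 -121.7 -0.0 -40.1 -0.0
150.3 -0.0 -120.8 0.0 -43.0 0.0
163.8 0.0 -118.6 -0.0 -45.8 0.0
177.0 0.0 -114.9 0.0 -48.7 0.0
189.6 -0.0 -110.0 0.0 -51.6 0.0
```

```bash
python3 -m handwheel '3 0 -14.5 0 -2.9 0 0; 7 0 -28.5 0 -5.7 0 0; 12.5 0 -42 0 -8.6 0 0; 19 0 -55 0 -11.5 0 0; 27 0 -67 0 -14.3 0 0; 36.5 0 -78 0 -17.2 0 0' 40
python3 - <<'E'
from h import *
st()
snap("side","s6")
E
```

```text
clock: 6.55
tcp_pos: [0.6157, -0.0829, 0.2278]
orientation: [-2.235, 1.889, 0.344]
contact_force: [3.3, 3.7, -12.0]
grip_width: 0.0087
t 6.55 encTCP [ -0.6 -82.  227.8] z [-0.    0.3  -0.95] x [ 0.   -0.95 -0.3 ] F(enc) [  3.9   3.1 -12. ] g 8.7 q [ 0.41  0.47 -0.31  1.57 -0.16  1.21 -1.21]
```

View pics/s6.png

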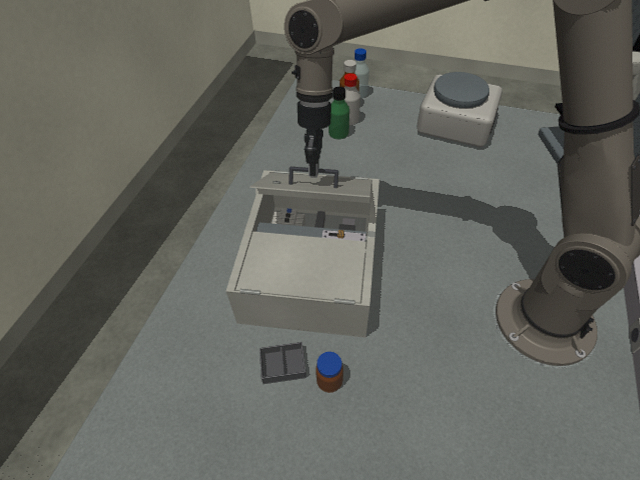

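The side view shows the active door swinging up with the bar in the jaws, around (313,172), and the brass thumb-piece exposed near (342,231). I'll continue along the arc.

Run:
```python
from h import *
def bar(t):
    c,s=np.cos(t),np.sin(t); return -194+147*c-38*s,148+147*s+38*c
D=35.5
def P(t):
    y,z=bar(t); phi=0.5*t; return (E(0,y+D*np.sin(phi),z-D*np.cos(phi)),tool(np.degrees(phi),-1))
plan([P(t) for t in np.arange(.7,2.25,.1)],base=P(.6))
```

```text
6.8 -0.0 -12.5 -0.0 -2.9 0.0
14.9 -0.0 -24.3 -0.0 -5.7 0.0
24.0 -0.0 -35.0 -0.0 -8.6 0.0
34.2 0.0 -44.7 -0.0 -11.5 -0.0
45.3 -0.0 -53.3 -0.0 -14.3 0.0
57.1 -0.0 -60.6 0.0 -17.2 0.0
69.6 0.0 -66.6 -0.0 -20.1 0.0
82.6 -0.0 -71.3 0.0 -22.9 0.0
95.9 -0.0 -74.6 0.0 -25.8 0.0
109.5 -0.0 -76.4 -0.0 -28.6 0.0
123.1 -0.0 -76.8 0.0 -31.5 0.0
136.7 -0.0 -75.8 0.0 -34.4 -0.0
150.0 -0.0 -73.3 -0.0 -37.2 0.0
163.0 -0.0 -69.5 -0.0 -40.1 0.0
175.4 -0.0 -64.3 -0.0 -43.0 -0.0
187.2 -0.0 -57.8 -0.0 -45.8 -0.0
```

```bash
python3 -m handwheel '7 0 -12.5 0 -2.9 0 0; 15 0 -24 0 -5.7 0 0; 24 0 -35 0 -8.6 0 0; 34 0 -44.5 0 -11.5 0 0; 45 0 -53 0 -14.3 0 0; 57 0 -60.5 0 -17.2 0 0; 69.5 0 -66.5 0 -20.1 0 0; 82.5 0 -71.5 0 -22.9 0 0; 96 0 -74.5 0 -25.8 0 0' 40
python3 - <<'E'
from h import *
st()
snap("side","s7")
E
```

```text
clock: 7.72
tcp_pos: [0.6343, -0.1938, 0.2746]
orientation: [-1.947, 1.639, 0.775]
contact_force: [-6.2, 5.8, 7.2]
grip_width: 0.0081
t 7.72 encTCP [  -0.6 -194.4  274.6] z [-0.    0.69 -0.73] x [ 0.   -0.73 -0.69] F(enc) [-5.2  6.7  7.2] g 8.1 q [ 0.67  0.74 -0.34  1.2  -0.41  1.65 -0.98]
```

View pics/s7.png

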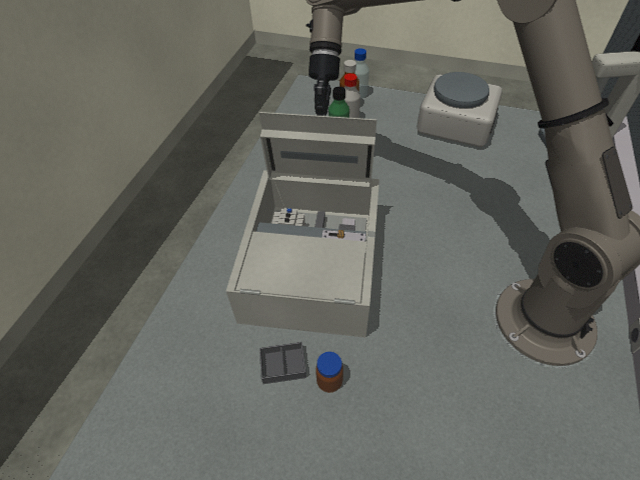

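Run:
```python
from h import *
def bar(t):
    c,s=np.cos(t),np.sin(t); return -194+147*c-38*s,148+147*s+38*c
D=35.5
def P(t):
    y,z=bar(t); phi=0.75+.25*(t-1.5); return (E(0,y+D*np.sin(phi),z-D*np.cos(phi)),tool(np.degrees(phi),-1))
plan([P(t) for t in np.arange(1.6,2.25,.1)],base=P(1.5))
```

```text
12.3 0.0 -7.5 0.0 -1.4 -0.0
25.3 0.0 -13.7 -0.0 -2.9 0.0
38.8 -0.0 -18.5 -0.0 -4.3 -0.0
52.7 -0.0 -21.9 0.0 -5.7 -0.0
66.9 0.0 -23.8 -0.0 -7.2 -0.0
81.2 -0.0 -24.1 0.0 -8.6 -0.0
95.5 0.0 -23.0 0.0 -10.0 -0.0
```

```bash
python3 -m handwheel '12.5 0 -7.5 0 -1.4 0 0; 25.5 0 -13.5 0 -2.9 0 0; 39 0 -18.5 0 -4.3 0 0; 53 0 -22 0 -5.7 0 0; 53 0 -22 0 -5.7 0 0' 40
python3 - <<'E'
from h import *
st()
snap("side","s8")
E
```

```text
clock: 8.4
tcp_pos: [0.6445, -0.2523, 0.2539]
orientation: [-1.876, 1.59, 0.845]
contact_force: [-1.7, -7.5, 9.0]
grip_width: 0.008
t 8.4 encTCP [-2.000e-01 -2.539e+02  2.539e+02] z [ 0.    0.75 -0.66] x [ 0.   -0.66 -0.75] F(enc) [-2.9 -7.1  9. ] g 8.0 q [ 0.72  0.87 -0.33  1.05 -0.43  1.77 -0.94]
```

View pics/s8.png

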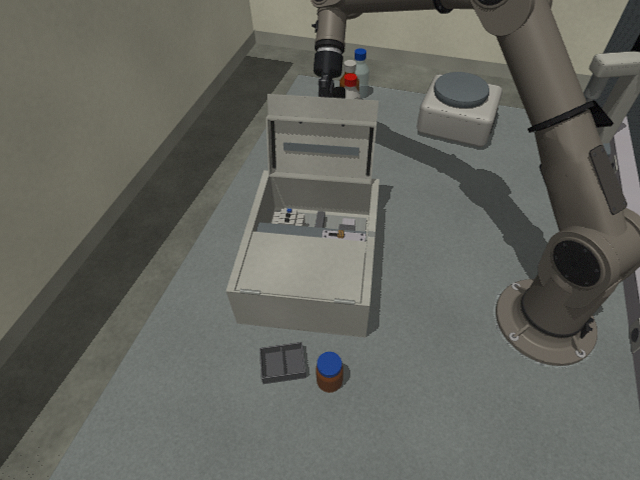

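Run:
```python
from h import *
o=readout.get_obs(); b=(o["tcp_pos"],R.from_rotvec(o["orientation"]))
T=lambda p,a:(E(*p),tool(a,-1))
plan([T((0,-300,300),48.7),T((0,-320,420),40),T((-10,-260,430),30),T((-40,-170,430),20),T((-80,-60,400),0),T((-108,-3,250),0)],base=b)
```

```text
-4.0 -0.4 -65.1 -0.2 -0.1 0.0
-80.7 -0.8 -159.6 -0.2 8.6 -0.0
-128.0 9.3 -121.3 -0.2 18.6 -0.0
-187.5 39.6 -53.9 -0.2 28.6 -0.0
-237.9 80.0 48.2 -0.2 48.6 -0.1
-163.2 108.6 190.1 -0.2 48.6 -0.1
```

```bash
python3 -m handwheel '0 0 0 0 0 0 24; 0 0 0 0 0 0 24; 0 0 0 0 0 0 24; 0 0 -30 0 0 0 24; 0 0 -65 0 0 0 24; -40 0 -112 0 4 0 24; -80 0 -160 0 8.6 0 24; -80 0 -160 0 8.6 0 20; -105 4 -140 0 14 0 10; -128 9 -121 0 18.6 0 0; -158 25 -88 0 24 0 0; -188 40 -54 0 29 0 0' 40
python3 - <<'E'
from h import *
st()
snap("side","s9")
o=readout.get_obs(); b=(o["tcp_pos"],R.from_rotvec(o["orientation"]))
T=lambda p,a:(E(*p),tool(a,-1))
plan([T((-40,-170,430),20),T((-80,-60,400),0),T((-108,-3,250),0)],base=b)
E
```

```text
clock: 9.95
tcp_pos: [0.5902, -0.1723, 0.4287]
orientation: [-2.211, 1.871, 0.38]
contact_force: [0.3, 1.7, 1.8]
grip_width: 0.0
t 9.95 encTCP [ -40.5 -166.   428.7] z [ 0.    0.33 -0.94] x [ 0.   -0.94 -0.33] F(enc) [0.6 1.6 1.8] g 0.0 q [ 0.8   0.46 -0.71  1.23 -0.04  1.65 -1.28]
14.6 -2.0 -4.6 0.3 -0.5 0.7
-79.6 36.4 60.6 0.2 19.5 0.8
-83.7 63.5 221.1 0.2 19.5 0.8
```

View pics/s9.png

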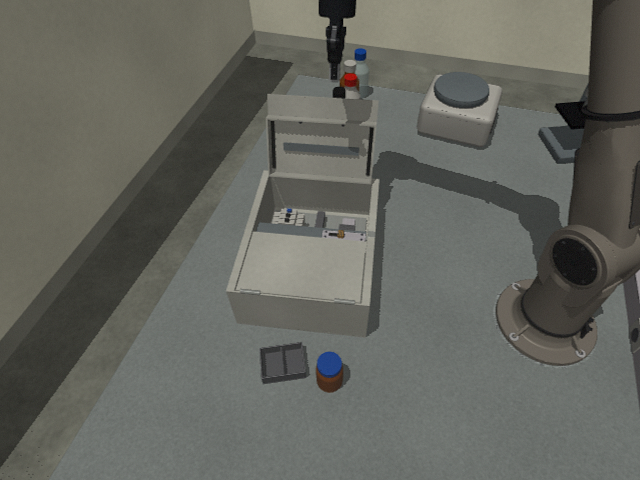

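Released cleanly: the active door stands leaning back, with its lip edge at row ~96, and the thumb-piece is visible at (342,231). Next I'll go over to the bolt.

```bash
python3 -m handwheel '-25 10 15 0 7 0.5 0; -50 22 35 0 14 0.5 0; -80 36 60 0 19.5 0.8 0; -82 45 110 0 19.5 0.8 0; -83 58 165 0 19.5 0.8 0; -84 64 200 0 19.5 0.8 0; -84 64 200 0 19.5 0.8 0;-84 64 200 0 19.5 0.8 0' 40
python3 - <<'E'
from h import *
f=snap("wrist","w10"); st()
t=snap("top","t10"); im=cv2.imread("pics/t10.png")[180:320,280:420]; cv2.imwrite("pics/t10c.png",cv2.resize(im,None,fx=4,fy=4,interpolation=cv2.INTER_CUBIC))
E
```

```text
clock: 11.0
tcp_pos: [0.5049, -0.0404, 0.27]
orientation: [-2.382, 2.046, 0.004]
contact_force: [-0.2, 0.5, 0.2]
grip_width: 0.0001
t 11.05 encTCP [-102.6  -22.   270.3] z [ 0.  0. -1.] x [-0.01 -1.   -0.  ] F(enc) [ 0.9 -0.6 -0. ] g -0.0 q [ 0.62  0.22 -0.76  1.84  0.16  1.15 -1.61]
```

View pics/w10.png

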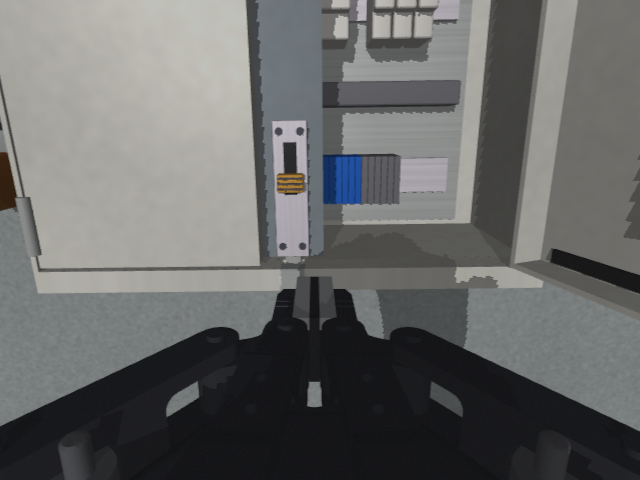

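View pics/t10c.png

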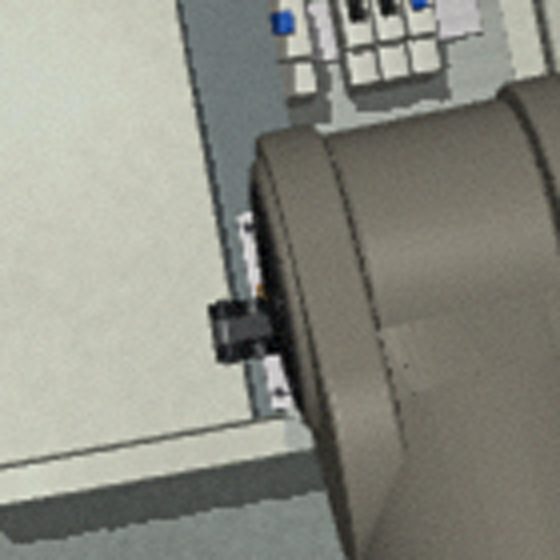

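The wrist view shows the thumb-piece at (291,183) on the housing, which spans (274–308, 121–256). The closed fingertips are at (315,280), and the near rail edge is at row 268. I'll measure the thumb-piece now.

Run:
```python
from h import *
f=grab_frame("wrist"); st()
hsv=cv2.cvtColor(f["pixels"],cv2.COLOR_RGB2HSV)
m=((hsv[...,0]>8)&(hsv[...,0]<28)&(hsv[...,1]>110)).astype(np.uint8); m[:,:250]=0; m[:, 330:]=0; m[250:]=0
m=cv2.morphologyEx(m,cv2.MORPH_CLOSE,np.ones((7,7)))
n,l,s,c=cv2.connectedComponentsWithStats(m); i=1+s[1:,4].argmax(); print(s[i],c[i])
x,y,w,h=s[i][:4]
for uv in [c[i],(x,y+h/2),(x+w,y+h/2),(x+w/2,y),(x+w/2,y+h)]: print(toE(onz(f,uv,.143)).round(1))
for uv in [(274,121),(306,121),(308,256),(272,256)]: print("housing",toE(onz(f,uv,.133)).round(1))
# wrist camera and tip
print("tip predicted px for TCP", proj(f,readout.get_obs()["tcp_pos"]), proj(f,readout.get_obs()["tcp_pos"]+[0,0,.014]))
b=(readout.get_obs()["tcp_pos"],R.from_rotvec(readout.get_obs()["orientation"]))
plan([(E(-110,-3,200),tool(0,-1)),(E(-110,-3,126),tool(0,-1))],base=b)
```

```text
t 11.15 encTCP [-102.8  -21.9  270.1] z [ 0.  0. -1.] x [-0.01 -1.   -0.  ] F(enc) [0.1 0.6 0.5] g 0.0 q [ 0.62  0.22 -0.76  1.84  0.16  1.15 -1.61]
[277 174  26  20 489] [289.60122699 183.07361963]
[-77.   -2.9 143. ]
[-77.5   6.6 143. ]
[-77.8 -12.9 143. ]
[-70.2  -3.4 143. ]
[-85.2  -2.9 143. ]
housing [-31.9   8.  133. ]
housing [-32.2 -15.8 133. ]
housing [-138.1  -15.4  133. ]
housing [-137.7   14.   133. ]
tip predicted px for TCP [315.45666386 278.48940685] [315.4510884  291.10943414]
-18.6 7.5 70.1 -0.0 0.2 -0.9
-18.4 7.5 144.1 -0.0 0.2 -0.9
```

```bash
python3 - <<'E'
from h import *
f=grab_frame("wrist"); o=readout.get_obs(); 
for dz in (0,8,14,18): print(dz,proj(f,o["tcp_pos"]+RE.apply([.011,0,dz/1000])), proj(f,o["tcp_pos"]+RE.apply([-.011,0,dz/1000])))
E
python3 -m handwheel '-18.5 7.5 50 0 0 -0.9 0; -18.5 7.5 100 0 0 -0.9 0; -18.5 7.5 125 0 0 -0.9 0; -18.5 7.5 132 0 0 -0.9 0; -18.5 7.5 132 0 0 -0.9 0'; python3 -c "
from h import *
st()"
```

```text
0 [314.96467319 255.37482904] [315.63439153 300.9606973 ]
8 [314.93784182 261.3722629 ] [315.63887814 308.82635481]
14 [314.9160028  266.25379227] [315.64251994 315.21096441]
18 [314.90053477 269.71125552] [315.64509393 319.72353569]
clock: 11.82
tcp_pos: [0.4938, -0.0225, 0.1373]
orientation: [-2.398, 2.027, 0.006]
contact_force: [1.2, 0.3, 0.0]
grip_width: 0.0
t 11.82 encTCP [-110.9   -2.3  137.3] z [-0.  0. -1.] x [ 0. -1. -0.] F(enc) [1.3 0.1 0. ] g 0.0 q [ 0.53  0.36 -0.73  2.01  0.3   0.88 -1.77]
```

```bash
python3 -m handwheel '0 0 4 0 0 0 0;0 0 8 0 0 0 0; 0 0 11 0 0 0 0; 0 0 11 0 0 0 0'
python3 - <<'E'
from h import *
st(); snap("side","s11"); im=cv2.imread("pics/s11.png")[190:270,300:400]; cv2.imwrite("pics/s11c.png",cv2.resize(im,None,fx=7,fy=7,interpolation=cv2.INTER_CUBIC))
E
```

```text
clock: 12.32
tcp_pos: [0.4929, -0.0225, 0.1255]
orientation: [-2.4, 2.027, 0.007]
contact_force: [0.5, -0.3, 0.9]
grip_width: 0.0
t 12.32 encTCP [-111.8   -2.1  125.5] z [-0.  0. -1.] x [ 0. -1. -0.] F(enc) [ 0.4 -0.4  0.9] g 0.0 q [ 0.52  0.38 -0.72  2.02  0.32  0.86 -1.78]
```

View pics/s11c.png

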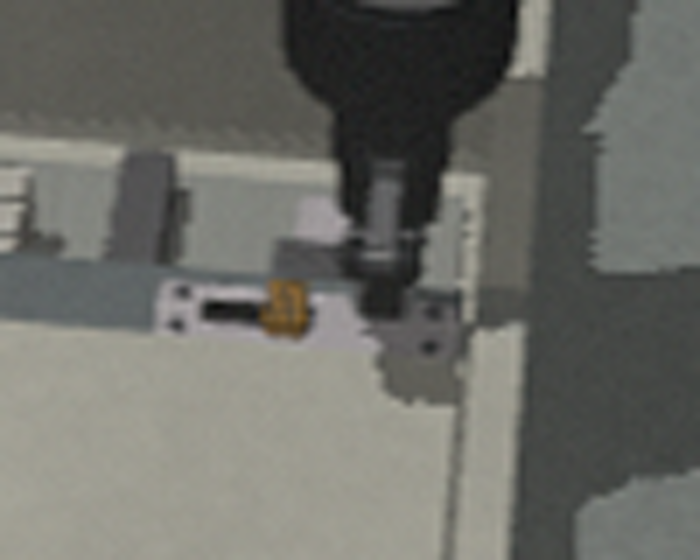

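```bash
python3 -m handwheel '0 0 2 0 0 0 0;0 0 4 0 0 0 0; 0 0 4 0 0 0 0'; python3 -m handwheel '0 0 1 0 0 0 0;0 0 2 0 0 0 0; 0 0 2 0 0 0 0'|grep -A0 -E "force|pos"; python3 -c "
from h import *
st()"
```

```text
clock: 12.75
tcp_pos: [0.4928, -0.0224, 0.1214]
orientation: [-2.4, 2.027, 0.007]
contact_force: [-1.1, -0.2, 0.3]
grip_width: 0.0001
tcp_pos: [0.4929, -0.0224, 0.1196]
--
contact_force: [-0.2, -0.8, -0.1]
t 13.12 encTCP [-111.8   -2.1  119.6] z [-0.  0. -1.] x [ 0. -1. -0.] F(enc) [-0.3 -0.8 -0.1] g -0.0 q [ 0.51  0.39 -0.71  2.03  0.33  0.84 -1.79]
```

```bash
python3 -m handwheel '0 -4 0 0 0 0 0;0 -8 0 0 0 0 0; 0 -12 0 0 0 0 0; 0 -15 0 0 0 0 0; 0 -18 0 0 0 0 0; 0 -20 0 0 0 0 0;0 -20 0 0 0 0 0'; python3 -c "
from h import *
st()"
```

```text
clock: 14.0
tcp_pos: [0.5117, -0.0193, 0.1193]
orientation: [2.399, -2.027, -0.009]
contact_force: [-5.1, -0.6, 4.1]
grip_width: 0.0001
t 14.0 encTCP [-92.7  -2.1 119.3] z [-0.  0. -1.] x [ 0. -1. -0.] F(enc) [-5.2  0.3  4.1] g 0.1 q [ 0.49  0.42 -0.7   1.99  0.35  0.86 -1.8 ]
```

```bash
python3 -m handwheel '0 -2 0 0 0 0 0;0 -4 0 0 0 0 0; 0 -6 0 0 0 0 0; 0 -8 0 0 0 0 0; 0 -8 0 0 0 0 0'
python3 - <<'E'
from h import *
st(); snap("side","s12"); im=cv2.imread("pics/s12.png")[190:270,300:400]; cv2.imwrite("pics/s12c.png",cv2.resize(im,None,fx=7,fy=7,interpolation=cv2.INTER_CUBIC))
E
```

```text
clock: 14.62
tcp_pos: [0.5199, -0.0178, 0.1193]
orientation: [2.399, -2.027, -0.008]
contact_force: [-5.0, 0.0, 2.3]
grip_width: 0.0002
t 14.62 encTCP [-84.4  -2.  119.3] z [-0.  0. -1.] x [ 0. -1. -0.] F(enc) [-4.9  0.9  2.3] g 0.2 q [ 0.48  0.43 -0.7   1.97  0.35  0.87 -1.81]
```

View pics/s12c.png

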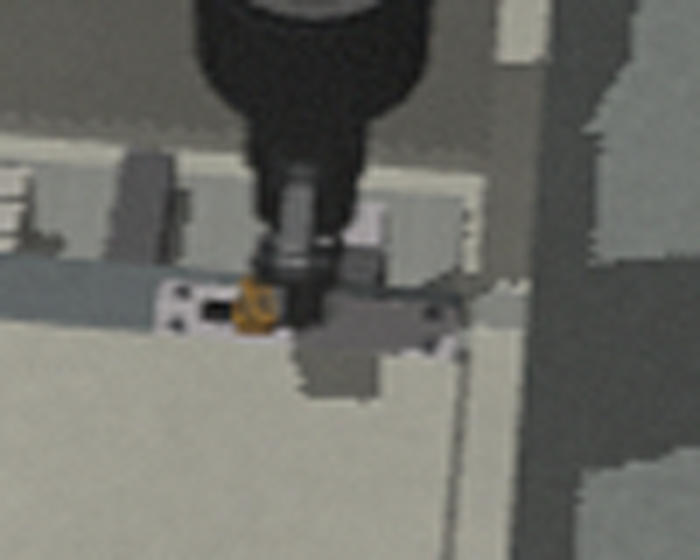

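The thumb-piece (crop x 285→257) is moving with the finger at a steady 5 N.

```bash
python3 -m handwheel '0 -2 0 0 0 0 0;0 -4 0 0 0 0 0; 0 -6 0 0 0 0 0; 0 -8 0 0 0 0 0; 0 -8 0 0 0 0 0'
python3 - <<'E'
from h import *
st(); f=grab_frame("wrist");snap("wrist","w13")
E
```

```text
clock: 15.3
tcp_pos: [0.5281, -0.0165, 0.1194]
orientation: [-2.4, 2.028, 0.007]
contact_force: [-5.6, 0.1, 2.2]
grip_width: 0.0
t 15.3 encTCP [-76.1  -2.1 119.4] z [-0.  0. -1.] x [ 0. -1. -0.] F(enc) [-5.6  1.   2.2] g 0.0 q [ 0.47  0.44 -0.69  1.95  0.36  0.88 -1.81]
```

View pics/w13.png

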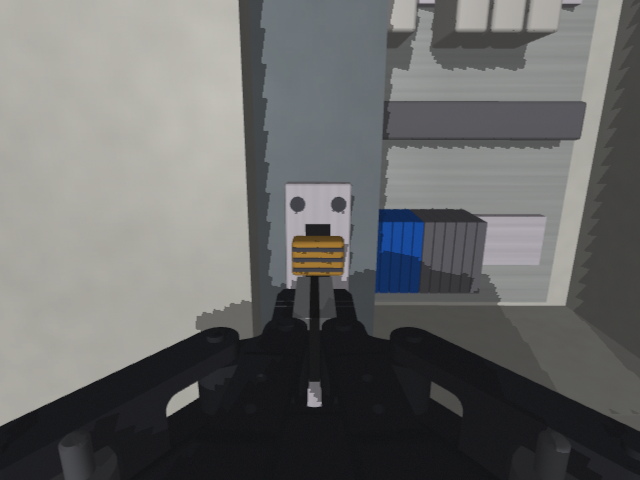

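The wrist view shows the thumb-piece (292–344, 236–275) with a short piece of slot left above it (rows 224–236, about 4–5 mm). I'll creep forward and watch the force.

```bash
python3 -m handwheel '0 -1 0 0 0 0 0;0 -2 0 0 0 0 0; 0 -2 0 0 0 0 0'|grep -E "pos|force"; python3 -m handwheel '0 -1 0 0 0 0 0;0 -1 0 0 0 0 0'|grep -E "pos|force"; python3 -c "
from h import *
st()"
```

```text
tcp_pos: [0.5296, -0.0162, 0.1193]
contact_force: [-6.4, -1.1, 2.4]
tcp_pos: [0.5296, -0.0163, 0.1192]
contact_force: [-9.8, -1.4, 5.4]
t 16.02 encTCP [-74.5  -2.1 119.2] z [-0.01  0.   -1.  ] x [ 0. -1. -0.] F(enc) [-9.9  0.2  5.4] g -0.2 q [ 0.47  0.44 -0.69  1.95  0.36  0.88 -1.81]
```

```bash
python3 -m handwheel '0 -1 0 0 0 0 0;0 -1 0 0 0 0 0'|grep -E "pos|force"
python3 - <<'E'
from h import *
st(); f=snap("wrist","w14")
hsv=cv2.cvtColor(f["pixels"],cv2.COLOR_RGB2HSV)
m=((hsv[...,0]>8)&(hsv[...,0]<28)&(hsv[...,1]>110)).astype(np.uint8); m[:,:250]=0; m[:, 360:]=0; m[290:]=0
m=cv2.morphologyEx(m,cv2.MORPH_CLOSE,np.ones((7,7)))
n,l,s,c=cv2.connectedComponentsWithStats(m); i=1+s[1:,4].argmax(); print(s[i],c[i])
x,y,w,h=s[i][:4]
print("far edge top",toE(onz(f,(x+w/2,y),.143)), "housing far",toE(onz(f,(318,183),.133)))
E
```

```text
tcp_pos: [0.5297, -0.0163, 0.1191]
contact_force: [-12.9, -1.5, 8.3]
t 16.27 encTCP [-74.5  -2.1 119.1] z [-0.01  0.   -1.  ] x [ 0. -1. -0.] F(enc) [-13.    0.7   8.3] g -0.3 q [ 0.47  0.44 -0.69  1.94  0.36  0.89 -1.81]
[ 292  237   52   40 2021] [317.412667   256.39040079]
far edge top [-48.11754024  -2.92288991 143.        ] housing far [-29.40518584  -2.8963742  133.        ]
```

The bolt is on its stop: there is no motion between 6 and 13 N, and the far edge has moved 22.1 mm. I'll back off in −x, then lift.

```bash
python3 -m handwheel '0 4 0 0 0 0 0;0 12 0 0 0 0 0; 0 12 -20 0 0 0 0; 0 12 -80 0 0 0 0; 0 12 -130 0 0 0 0; 0 12 -150 0 0 0 0; 0 12 -150 0 0 0 0'|grep -E "pos|force"
python3 - <<'E'
from h import *
st(); f=snap("wrist","w15")
hsv=cv2.cvtColor(f["pixels"],cv2.COLOR_RGB2HSV)
m=((hsv[...,0]>8)&(hsv[...,0]<28)&(hsv[...,1]>110)).astype(np.uint8); m[:,:250]=0; m[:, 360:]=0; m[290:]=0
m=cv2.morphologyEx(m,cv2.MORPH_CLOSE,np.ones((7,7)))
n,l,s,c=cv2.connectedComponentsWithStats(m); i=1+s[1:,4].argmax(); print(s[i],c[i])
print("thumb",toE(onz(f,c[i],.143)))
o=readout.get_obs(); b=(o["tcp_pos"],R.from_rotvec(o["orientation"]))
def Pt(t):
    c,s=np.cos(t),np.sin(t); return (E(-20,-194+185*c+3*s+15,148+185*s-3*c-15),tool(0,-1))
plan([(E(-20,-150,310),tool(0,-1))]+[Pt(t) for t in np.arange(1.8,2.45,.1)],base=b)
E
```

```text
tcp_pos: [0.5226, -0.0181, 0.2714]
contact_force: [0.9, 0.1, -0.1]
t 17.2 encTCP [-81.8  -2.7 271.4] z [ 0.  0. -1.] x [ 0. -1. -0.] F(enc) [ 0.9 -0.  -0.1] g -0.0 q [ 0.57  0.25 -0.77  1.8   0.19  1.16 -1.66]
[303 175  26  19 479] [315.52400835 183.90605428]
thumb [-56.88994648  -2.6863082  143.        ]
147.3 -62.6 -40.6 0.0 0.2 0.1
215.4 -62.5 -44.6 0.0 0.2 0.1
233.2 -62.5 -39.8 0.0 0.2 0.1
250.5 -62.5 -33.3 0.0 0.2 0.1
267.1 -62.4 -25.1 0.0 0.2 0.1
282.8 -62.4 -15.3 0.0 0.2 0.1
297.4 -62.4 -3.9 0.0 0.2 0.1
310.8 -62.4 8.8 0.0 0.2 0.1
```

View pics/w15.png

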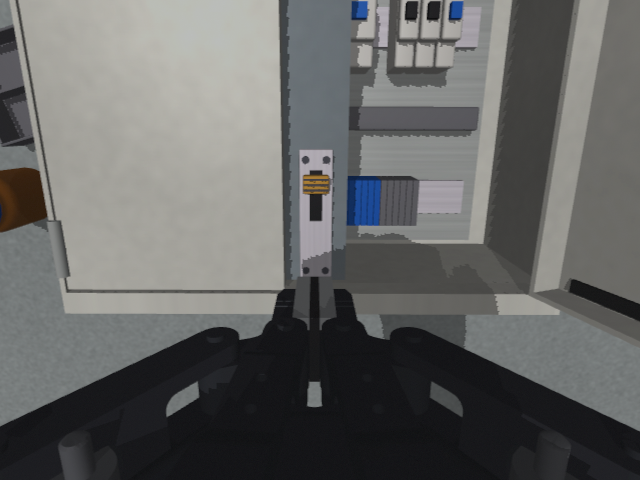

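Bolt check: the thumb-piece is now at (315,184) in the wrist view and the slot shows below it. The centroid gives about 20 mm of travel, against 22 mm from the edge measure, so I'll settle this with a steadier picture before moving on.

Run:
```python
from h import *
f=snap("wrist","w16"); g=snap("side","s16"); st()
def thumb(im):
    hsv=cv2.cvtColor(im,cv2.COLOR_RGB2HSV)
    m=((hsv[...,0]>8)&(hsv[...,0]<28)&(hsv[...,1]>110)).astype(np.uint8); m[:,:250]=0; m[:,360:]=0; m[290:]=0;m[:100]=0
    m=cv2.morphologyEx(m,cv2.MORPH_CLOSE,np.ones((7,7)))
    n,l,s,c=cv2.connectedComponentsWithStats(m); i=1+s[1:,4].argmax(); return s[i],c[i]
s,c=thumb(f["pixels"]); print(s,c,toE(onz(f,c,.143)), toE(onz(f,(c[0],s[1]),.143)),toE(onz(f,(c[0],s[1]+s[3]),.143)))
# housing edges along a column beside slot
for nm,u in (("w10",279),("w16",304)):
    im=cv2.imread(f"pics/{nm}.png").astype(int).min(2); col=im[100:290,u-2:u+3].mean(1); print(nm,[(100+i,int(col[i])) for i in range(0,190) if i and abs(col[i]-col[i-1])>18])
im=cv2.imread("pics/w16.png")[130:290,260:370]; cv2.imwrite("pics/w16c.png",cv2.resize(im,None,fx=5,fy=3.75*1,interpolation=cv2.INTER_CUBIC))
im=cv2.imread("pics/w10.png")[100:270,235:345]; cv2.imwrite("pics/w10c.png",cv2.resize(im,None,fx=5,fy=3.5,interpolation=cv2.INTER_CUBIC))
print([toE(onz(f,(304,v),.133)).round(1) for v in (150,276)])
```

```text
t 17.35 encTCP [-84.   -2.7 268.4] z [-0.  0. -1.] x [ 0. -1. -0.] F(enc) [ 0.3  0.1 -0.1] g -0.1 q [ 0.57  0.25 -0.77  1.81  0.19  1.16 -1.66]
[303 173  26  20 498] [315.51204819 182.27108434] [-56.90378227  -2.63978299 143.        ] [-50.00114245  -2.61946201 143.        ] [-65.00017493  -2.66361832 143.        ]
w10 [(121, 170), (127, 145), (128, 91), (135, 139), (136, 168), (173, 123), (174, 58), (192, 87), (193, 150), (194, 171), (243, 141), (244, 116), (250, 156), (256, 116), (257, 85), (269, 126), (270, 153)]
w16 [(148, 164), (154, 123), (155, 83), (161, 104), (162, 151), (173, 83), (192, 134), (193, 166), (259, 106), (266, 65), (273, 103)]
[array([-33.8,   6.2, 133. ]), array([-135.8,    6.6,  133. ])]
```

View pics/w16c.png

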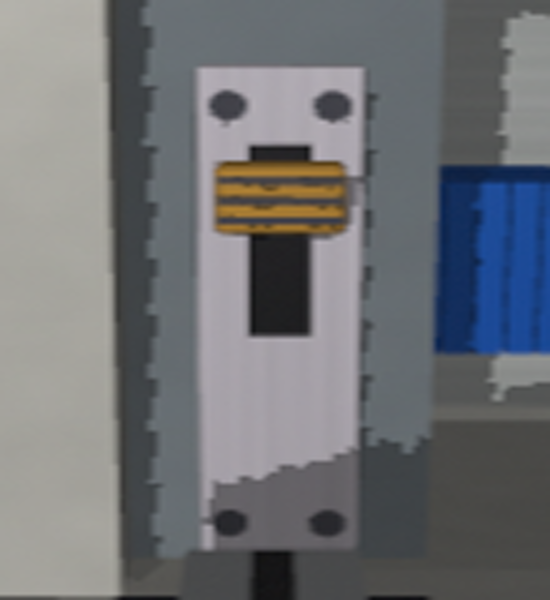

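View pics/w10c.png

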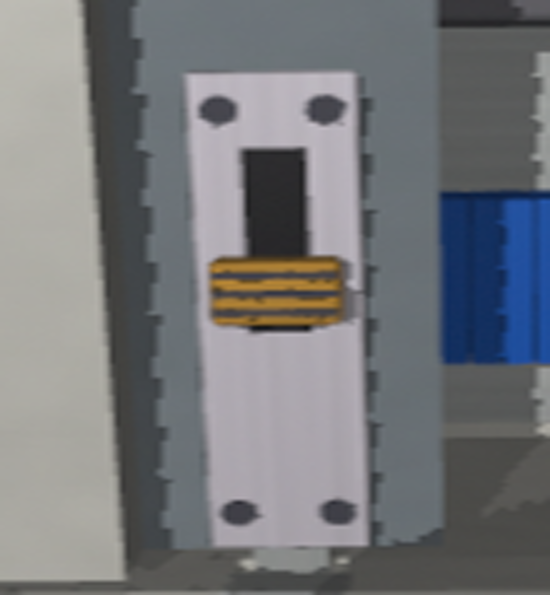

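Relative to the housing edge, the two views put the travel at about 20.3 mm, which is marginal against 22 mm. I'll press once more from 3 mm higher, up to about 20 N, to see whether it is really on its stop.

```bash
python3 -m handwheel '0 2 60 0 0 0 0;0 2 110 0 0 0 0; 0 2 140 0 0 0 0; 0 2 147 0 0 0 0; 0 2 147 0 0 0 0; 0 -2 147 0 0 0 0; 0 -6 147 0 0 0 0; 0 -9 147 0 0 0 0; 0 -9 147 0 0 0 0'|grep -E "pos|force"; python3 -c "
from h import *
st()"
```

```text
tcp_pos: [0.5299, -0.0162, 0.1228]
contact_force: [-1.1, -0.3, 0.1]
t 18.48 encTCP [-74.3  -2.  122.8] z [-0.  0. -1.] x [ 0. -1. -0.] F(enc) [-1.1 -0.1  0.1] g -0.4 q [ 0.48  0.44 -0.7   1.95  0.36  0.89 -1.81]
```

```bash
for k in 1; do python3 -m handwheel '0 -1 0 0 0 0 0; 0 -2 0 0 0 0 0; 0 -2 0 0 0 0 0'|grep -E "pos|force"; done; python3 -m handwheel '0 -1 0 0 0 0 0; 0 -2 0 0 0 0 0; 0 -2 0 0 0 0 0'|grep -E "pos|force"; python3 -c "
from h import *
st()"
```

```text
tcp_pos: [0.5314, -0.0159, 0.1225]
contact_force: [-0.4, 0.1, -0.8]
tcp_pos: [0.5336, -0.0156, 0.1227]
contact_force: [-1.4, -0.5, 1.6]
t 19.23 encTCP [-70.5  -2.1 122.7] z [-0.  0. -1.] x [ 0. -1. -0.] F(enc) [-1.5 -0.3  1.6] g -0.3 q [ 0.48  0.44 -0.7   1.94  0.36  0.89 -1.81]
```

Run:
```python
from h import *
snap("side","s17"); snap("wrist","w17"); im=cv2.imread("pics/s17.png")[190:270,300:400]; cv2.imwrite("pics/s17c.png",cv2.resize(im,None,fx=7,fy=7,interpolation=cv2.INTER_CUBIC))
im=cv2.imread("pics/w17.png")[150:350,220:420]; cv2.imwrite("pics/w17c.png",cv2.resize(im,None,fx=3,fy=3,interpolation=cv2.INTER_CUBIC))
```

```text
(no output)
```

View pics/s17c.png

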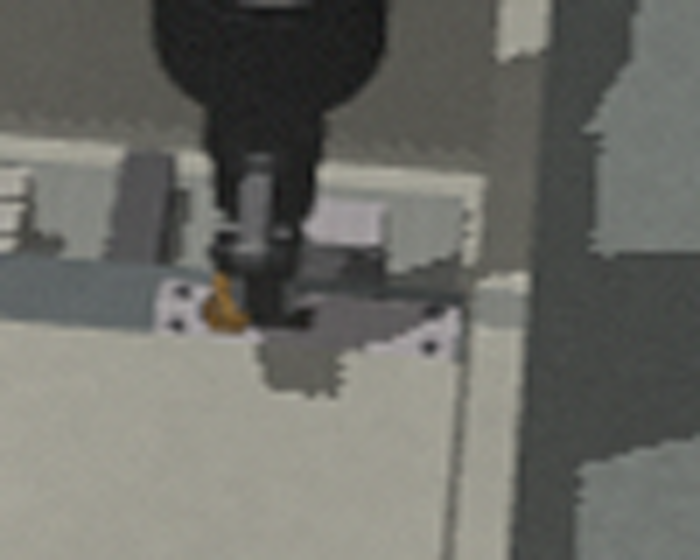

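View pics/w17c.png

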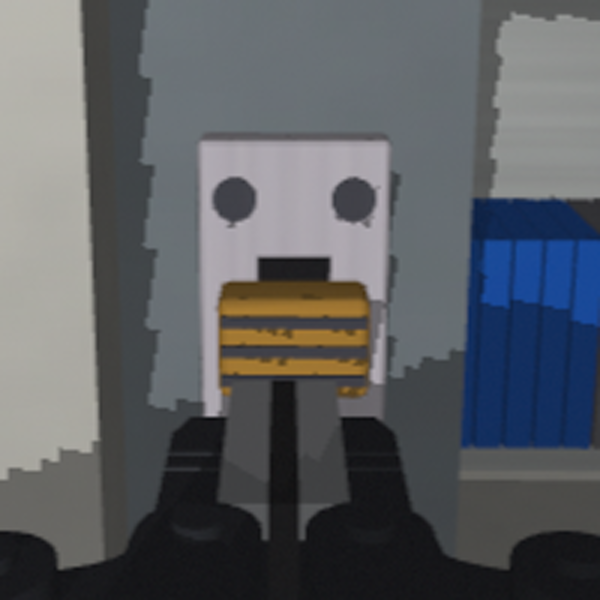

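The finger is overlapping the thumb-piece's near rib (wrist crop, row ~380), so it sits too high and is riding up on top. The real fingertips end about 20 mm short of the reported TCP, so I'll back off, go lower and push again.

```bash
python3 -m handwheel '0 0 -6 0 0 0 0; 0 8 -6 0 0 0 0; 0 18 -6 0 0 0 0; 0 18 -6 0 0 0 0; 0 18 0 0 0 0 0; 0 18 5 0 0 0 0; 0 18 7 0 0 0 0; 0 18 7 0 0 0 0'|grep -E "pos|force";  python3 - <<'E'
from h import *
st()
snap("side","s18"); im=cv2.imread("pics/s18.png")[190:270,300:400]; cv2.imwrite("pics/s18c.png",cv2.resize(im,None,fx=7,fy=7,interpolation=cv2.INTER_CUBIC))
E
```

```text
tcp_pos: [0.5156, -0.0184, 0.1153]
contact_force: [0.0, 0.7, -0.7]
t 20.32 encTCP [-88.8  -1.9 115.3] z [-0.  0. -1.] x [ 0. -1. -0.] F(enc) [ 0.1  0.7 -0.7] g 0.3 q [ 0.49  0.43 -0.7   1.98  0.36  0.86 -1.81]
```

View pics/s18c.png

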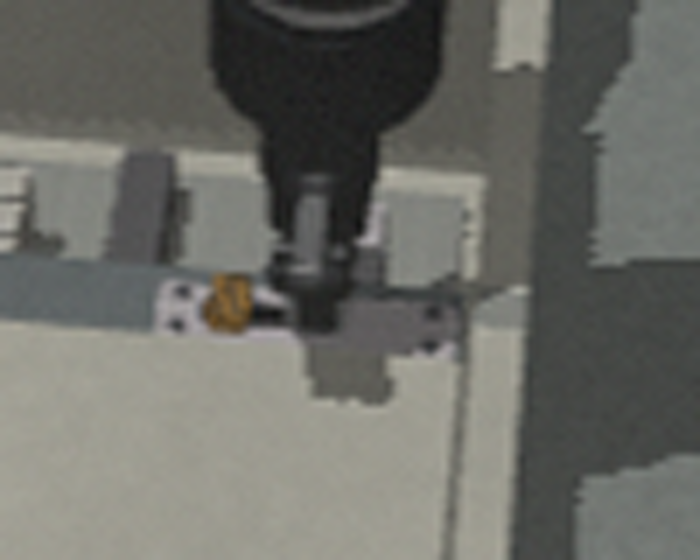

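```bash
python3 -m handwheel '0 0 1 0 0 0 0; 0 0 2 0 0 0 0; 0 0 2 0 0 0 0'|grep -E "pos|force";python3 -m handwheel '0 0 1 0 0 0 0; 0 0 1 0 0 0 0'|grep -E "pos|force"; python3 -m handwheel '0 -4 0 0 0 0 0;0 -8 0 0 0 0 0; 0 -10 0 0 0 0 0;  0 -10 0 0 0 0 0'|grep -E "pos|force";python3 -c "
from h import *
st()"
```

```text
tcp_pos: [0.5156, -0.0186, 0.1135]
contact_force: [-0.1, 0.4, -0.2]
tcp_pos: [0.5157, -0.0185, 0.1127]
contact_force: [0.5, -0.5, 1.6]
tcp_pos: [0.5245, -0.0172, 0.1127]
contact_force: [-4.8, -0.5, 6.7]
t 21.5 encTCP [-79.8  -2.2 112.7] z [-0.  0. -1.] x [ 0. -1. -0.] F(enc) [-4.8  0.3  6.7] g -0.0 q [ 0.48  0.44 -0.7   1.96  0.37  0.87 -1.82]
```

```bash
python3 -m handwheel '0 0 -2 0 0 0 0;0 0 -2 0 0 0 0; 0 -2 -2 0 0 0 0;  0 -4 -2 0 0 0 0;0 -4 -2 0 0 0 0'|grep -E "pos|force"; python3 -m handwheel '0 -1 0 0 0 0 0;0 -2 0 0 0 0 0;0 -2 0 0 0 0 0'|grep -E "pos|force";python3 -c "
from h import *
st()"
```

```text
tcp_pos: [0.5292, -0.0163, 0.1143]
contact_force: [-1.8, -1.6, 1.0]
tcp_pos: [0.5292, -0.0163, 0.1142]
contact_force: [-8.7, -1.7, 6.8]
t 22.5 encTCP [-74.9  -2.1 114.2] z [-0.01  0.   -1.  ] x [ 0. -1. -0.] F(enc) [-8.9 -0.2  6.8] g -0.3 q [ 0.47  0.45 -0.7   1.95  0.37  0.88 -1.82]
```

```bash
python3 -m handwheel '0 -1 0 0 0 0 0;0 -2 0 0 0 0 0;0 -2 0 0 0 0 0'|grep -E "pos|force";python3 - <<'E'
from h import *
st()
f=snap("wrist","w19")
hsv=cv2.cvtColor(f["pixels"],cv2.COLOR_RGB2HSV)
m=((hsv[...,0]>8)&(hsv[...,0]<28)&(hsv[...,1]>110)).astype(np.uint8); m[:,:250]=0; m[:, 360:]=0; m[290:]=0
m=cv2.morphologyEx(m,cv2.MORPH_CLOSE,np.ones((7,7)))
n,l,s,c=cv2.connectedComponentsWithStats(m); i=1+s[1:,4].argmax(); print(s[i],c[i])
x,y,w,h=s[i][:4]
print("far edge top",toE(onz(f,(x+w/2,y),.143)))
im=cv2.imread("pics/w19.png")[150:350,220:420]; cv2.imwrite("pics/w19c.png",cv2.resize(im,None,fx=3,fy=3,interpolation=cv2.INTER_CUBIC))
E
```

```text
tcp_pos: [0.5293, -0.0163, 0.1139]
contact_force: [-13.8, -2.3, 11.5]
t 22.88 encTCP [-74.9  -2.1 113.9] z [-0.01  0.   -1.  ] x [ 0. -1. -0.] F(enc) [-14.   -0.   11.5] g -0.4 q [ 0.47  0.45 -0.69  1.95  0.37  0.88 -1.82]
[ 291  240   54   41 2154] [317.66945218 259.95171773]
far edge top [-48.05910885  -2.87761721 143.        ]
```

View pics/w19c.png

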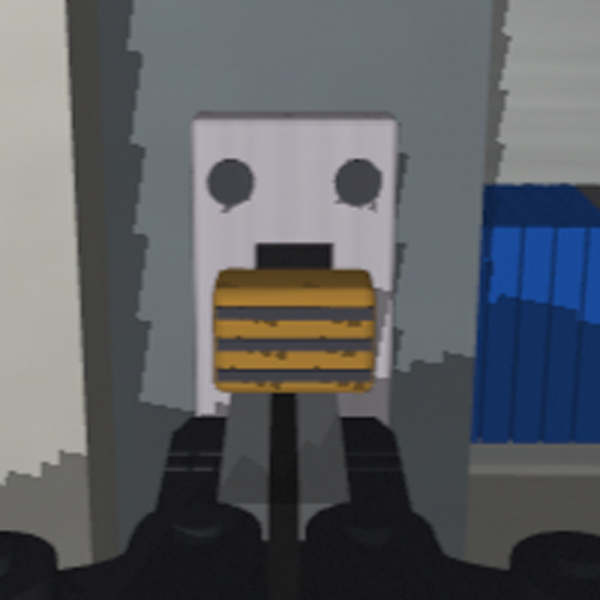

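The thumb-piece is hard against its stop: the far edge is at −48.1 mm, the same as the first time although the tip was 5 mm lower and pushing with 14 N. The slot end is just visible in front of it (crop rows 243–268). Now I'll retreat and push the active door further back from inside.

Run:
```python
from h import *
b=(E(-70,-2,114),tool(0,-1))
def Pt(t):
    c,s=np.cos(t),np.sin(t); return (E(-20,-194+185*c+3*s+15,148+185*s-3*c-20),tool(0,-1))
plan([(E(-82,-2,140),tool(0,-1)),(E(-40,-60,310),tool(0,-1)),(E(-20,-150,310),tool(0,-1))]+[Pt(t) for t in np.arange(1.8,2.45,.1)],base=b)
```

```text
-0.0 12.0 -26.0 0.0 0.0 0.0
58.0 -30.0 -196.0 0.0 0.0 0.0
148.0 -50.0 -196.0 0.0 0.0 0.0
216.1 -50.0 -194.8 0.0 0.0 0.0
234.0 -50.0 -190.0 0.0 0.0 0.0
251.3 -50.0 -183.5 0.0 0.0 0.0
267.8 -50.0 -175.2 0.0 0.0 0.0
283.4 -50.0 -165.3 0.0 0.0 0.0
298.0 -50.0 -154.0 0.0 0.0 0.0
311.4 -50.0 -141.2 0.0 0.0 0.0
```

```bash
python3 -m handwheel '0 5 0 0 0 0 0; 0 13 0 0 0 0 0; 0 13 -25 0 0 0 0; 0 13 -75 0 0 0 0; 15 0 -130 0 0 0 0; 40 -20 -180 0 0 0 0; 80 -40 -196 0 0 0 0; 120 -50 -196 0 0 0 0; 148 -50 -196 0 0 0 0;148 -50 -196 0 0 0 0'|grep -E "pos|force";python3 - <<'E'
from h import *
st(); f=snap("wrist","w20")
E
```

```text
tcp_pos: [0.6079, -0.1569, 0.3092]
contact_force: [-1.3, 0.7, 0.6]
t 24.18 encTCP [ -20.5 -153.7  309.2] z [-0.  0. -1.] x [-0. -1. -0.] F(enc) [-1.2  0.9  0.6] g 0.1 q [ 0.66  0.41 -0.69  1.51  0.26  1.32 -1.47]
```

View pics/w20.png

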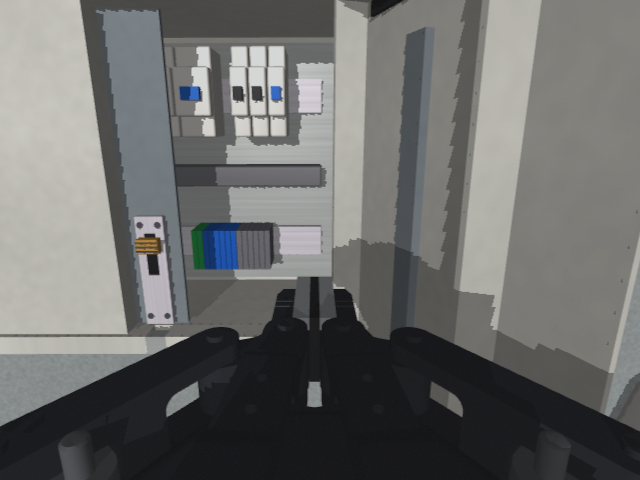

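The bolt is still withdrawn, with the thumb at (148,246) and the open slot below it. The open active door's inside is to the right. I'll push it back along its arc.

```bash
python3 -m handwheel '30 0 0 0 0 0 0; 68 0 1 0 0 0 0; 86 0 6 0 0 0 0; 103 0 12.5 0 0 0 0; 120 0 21 0 0 0 0; 135 0 31 0 0 0 0; 150 0 42 0 0 0 0; 150 0 42 0 0 0 0'|grep -E "pos|force";python3 - <<'E'
from h import *
st(); f=snap("side","s21")
E
```

```text
tcp_pos: [0.6317, -0.3033, 0.265]
contact_force: [-0.6, 0.2, 0.7]
t 25.23 encTCP [ -21.2 -302.1  265. ] z [-0.01  0.   -1.  ] x [-0. -1. -0.] F(enc) [-0.6  0.3  0.7] g 0.4 q [ 0.76  0.56 -0.63  1.38  0.33  1.31 -1.28]
```

View pics/s21.png

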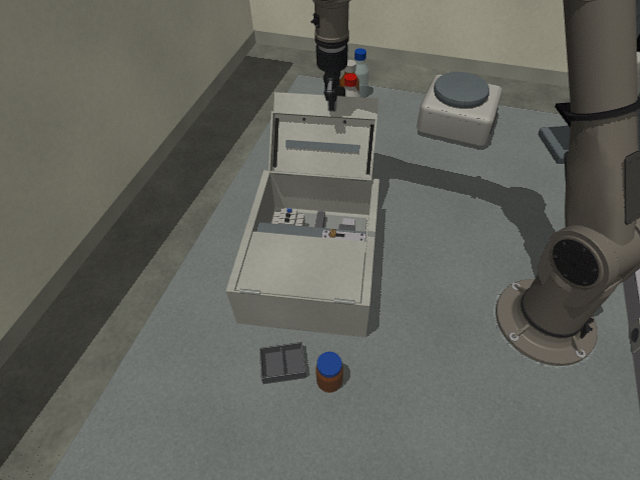

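The active door has moved further back: its pan is lower in the side view, with the lip edge at about row 95 and the finger at (333,105). Next I'll plan the hook under the stile edge.

```bash
cat >> h.py <<'E'
def hook(t,phi,dy=0,dz=0,x=20,s=20,a=14,T=20):
    ph=np.radians(phi); tz=np.array([np.sin(ph),-np.cos(ph)]); n=np.array([np.cos(ph),np.sin(ph)])
    c,si=np.cos(t),np.sin(t)
    if t<=np.pi/2-ph: pc=np.array([194-222*c-27*si,148+222*si-27*c])+s*tz
    else:
        rr=222-s; pc=np.array([194-rr*c-27*si,148+rr*si-27*c])
    p=pc-a*n+T*tz
    return (E(x,p[0]+dy,p[1]+dz),tool(phi,-1))
E
python3 - <<'E'
from h import *
f=grab_frame("side")
b=(E(-20,-300,268),tool(0,-1))
A=hook(0,28,-45); Ah=hook(0,28,-60,130)
print(toE(A[0]),toE(Ah[0]))
plan([(E(0,-180,270),tool(10,-1)),(E(20,-110,240),tool(28,-1)),Ah,A,hook(0,28,-5)],base=b)
# active door angle from lip end
c,d=ray(f,(325,95))
best=min(((abs(np.linalg.norm(np.cross(d/np.linalg.norm(d),E(0,-194+212*np.cos(t),148+212*np.sin(t))-c))),t) for t in np.arange(1.5,2.5,.02))); print(best)
E
```

```text
[ 20.         -66.58240379  79.10949441] [ 20.         -81.58240379 209.10949441]
-120.0 -20.0 -2.0 0.0 -10.0 -0.0
-190.0 -40.0 28.0 -0.0 -28.0 0.0
-218.4 -40.0 58.9 -0.0 -28.0 0.0
-233.4 -40.0 188.9 -0.0 -28.0 0.0
-273.4 -40.0 188.9 -0.0 -28.0 0.0
(np.float64(0.00029417780564552513), np.float64(2.2800000000000007))
```

```bash
python3 -m handwheel '-40 -5 -2 0 -3 0 0; -80 -12 -4 0 -6 0 0; -120 -20 0 0 -12 0 0; -155 -30 14 0 -20 0 0; -190 -40 28 0 -28 0 0; -218 -40 58 0 -28 0 0; -218 -40 58 0 -28 0 0; -218 -40 58 0 -28 0 0'|grep -E "pos|force";python3 - <<'E'
from h import *
st(); f=snap("side","s22");f=snap("wrist","w22")
E
```

```text
tcp_pos: [0.6362, -0.08, 0.2109]
contact_force: [0.3, -1.0, 0.6]
t 26.32 encTCP [ 20.  -82.6 210.9] z [-0.    0.47 -0.88] x [ 0.   -0.88 -0.47] F(enc) [ 0.2 -1.1  0.6] g 0.1 q [ 0.75  0.69 -0.78  1.47 -0.02  1.27 -1.33]
```

View pics/s22.png

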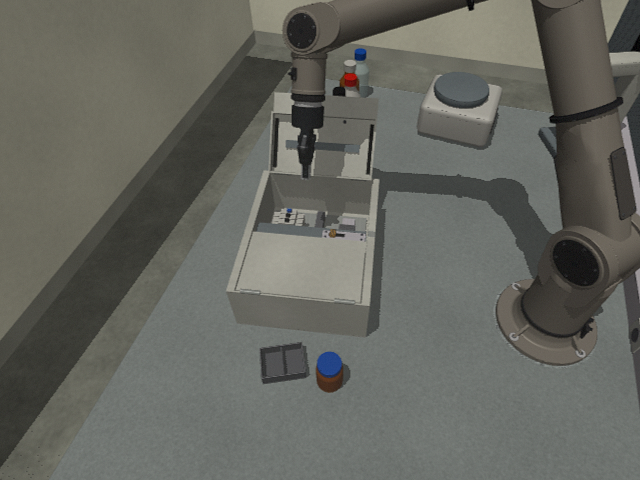

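View pics/w22.png

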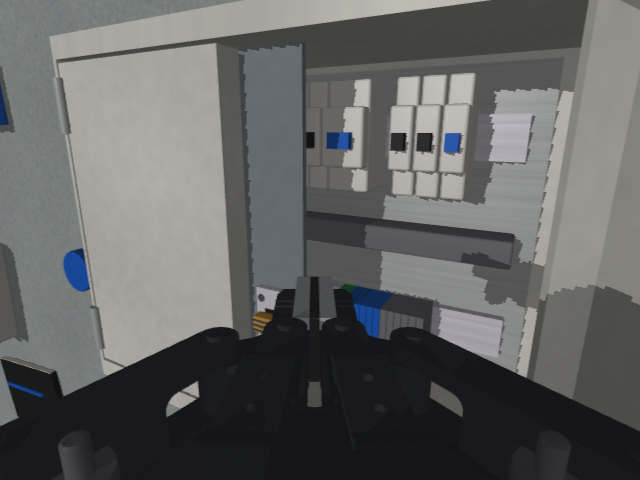

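The finger hangs inside the opening, with the side-view tip at (305,177). The stile's free edge runs along (304,45)–(304,290) in the wrist view. I'll go down beside the stile.

Run:
```python
from h import *
b=hook(0,28,-60,130)
plan([hook(0,28,-52,65),hook(0,28,-45)],base=b)
plan([hook(0,28,-10),hook(0,28,-2)],base=hook(0,28,-45))
```

```text
23.5 0.0 61.1 0.0 0.0 0.0
47.8 -0.0 121.8 0.0 0.0 0.0
-30.9 0.0 16.4 0.0 0.0 0.0
-38.0 0.0 20.2 0.0 0.0 0.0
```

```bash
python3 -m handwheel '12 0 31 0 0 0 0; 24 0 61 0 0 0 0; 36 0 91 0 0 0 0; 48 0 122 0 0 0 0; 48 0 122 0 0 0 0; 48 0 122 0 0 0 0'|grep -E "pos|force";python3 - <<'E'
from h import *
st(); f=snap("side","s23");im=cv2.imread("pics/s23.png")[60:260,240:400]; cv2.imwrite("pics/s23c.png",cv2.resize(im,None,fx=3,fy=3,interpolation=cv2.INTER_CUBIC))
f=snap("wrist","w23")
E
```

```text
tcp_pos: [0.634, -0.0659, 0.0812]
contact_force: [-1.0, 0.4, 0.4]
t 27.18 encTCP [ 20.2 -68.3  81.2] z [-0.    0.47 -0.88] x [-0.   -0.88 -0.47] F(enc) [-0.9  0.6  0.4] g 0.1 q [ 0.72  0.81 -0.73  1.57  0.05  1.05 -1.31]
```

View pics/s23c.png

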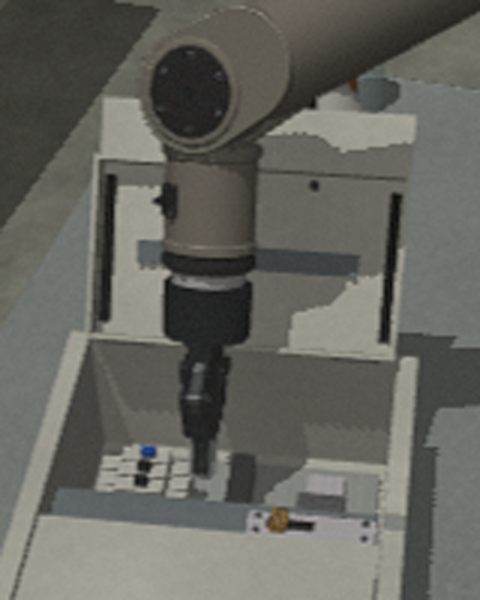

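View pics/w23.png

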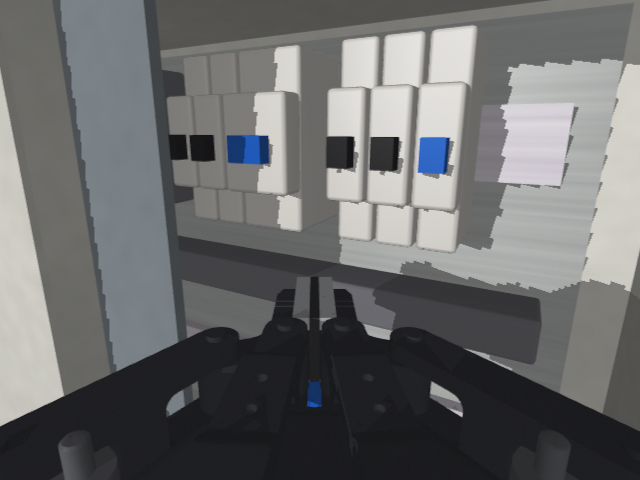

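Wrist and arm are clear, and the finger is beside the stile edge (~(175,320) in the wrist view), below it. I'll move under the edge, watching the force.

```bash
python3 -m handwheel '-10 0 5.5 0 0 0 0; -20 0 11 0 0 0 0; -28 0 15 0 0 0 0; -34 0 18 0 0 0 0; -38 0 20 0 0 0 0; -38 0 20 0 0 0 0'|grep -E "pos|force";python3 - <<'E'
from h import *
st(); f=snap("side","s24");im=cv2.imread("pics/s24.png")[60:260,240:400]; cv2.imwrite("pics/s24c.png",cv2.resize(im,None,fx=3,fy=3,interpolation=cv2.INTER_CUBIC))
b=hook(0,28,-2)
plan([hook(0,28,2)]+[hook(t,28,2) for t in np.arange(.05,.7,.1)],base=b)
E
```

```text
tcp_pos: [0.6256, -0.022, 0.0802]
contact_force: [0.4, 0.2, 0.6]
t 28.02 encTCP [ 19.2 -23.6  80.2] z [-0.    0.47 -0.88] x [ 0.   -0.88 -0.47] F(enc) [0.4 0.1 0.6] g 0.0 q [ 0.68  0.79 -0.75  1.63  0.04  1.   -1.36]
-3.5 -0.0 1.9 0.0 0.0 0.0
-7.8 -0.0 -8.5 0.0 0.0 0.0
-17.9 -0.0 -28.4 0.0 0.0 0.0
-29.9 0.0 -47.3 0.0 0.0 0.0
-43.7 -0.0 -64.8 0.0 0.0 0.0
-59.3 -0.0 -80.9 0.0 0.0 0.0
-76.3 -0.0 -95.3 0.0 0.0 0.0
-94.7 -0.0 -108.0 0.0 0.0 0.0
```

View pics/s24c.png

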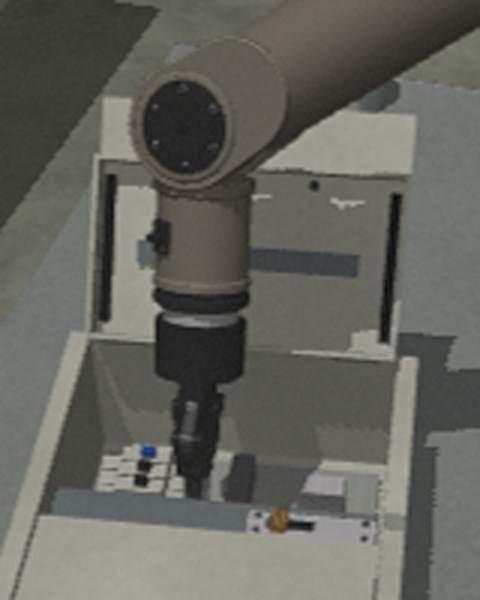

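```bash
python3 -m handwheel '-4 0 2 0 0 0 0; -7 0 4 0 0 0 0; -7 0 4 0 0 0 0'|grep -E "pos|force";python3 -m handwheel '-4 0 2 0 0 0 0; -4 0 2 0 0 0 0'|grep -E "pos|force";python3 -c "
from h import *
st()"
```

```text
tcp_pos: [0.6257, -0.0195, 0.0792]
contact_force: [1.3, -9.8, 0.9]
tcp_pos: [0.6258, -0.0191, 0.0788]
contact_force: [0.4, -18.0, 2.8]
t 28.7 encTCP [ 19.9 -20.8  78.8] z [ 0.    0.46 -0.89] x [-0.01 -0.89 -0.46] F(enc) [ -2.6 -17.8   2.8] g -0.1 q [ 0.67  0.79 -0.74  1.64  0.04  0.99 -1.37]
```

Contact with the stile edge is at the expected y (18 N sideways at a 10 mm lead). Now I'll lift along the edge's arc.

Run:
```python
from h import *
b=hook(0,28,10.5)
plan([hook(t,28,6,2) for t in np.arange(.03,.6,.06)],base=b)
```

```text
0.5 0.0 -10.1 0.0 0.0 0.0
-5.0 0.0 -22.3 0.0 0.0 0.0
-11.3 0.0 -34.2 0.0 0.0 0.0
-18.3 0.0 -45.6 0.0 0.0 0.0
-26.0 0.0 -56.6 0.0 0.0 0.0
-34.3 0.0 -67.2 0.0 0.0 0.0
-43.2 -0.0 -77.2 0.0 0.0 0.0
-52.7 0.0 -86.6 0.0 0.0 0.0
-62.8 -0.0 -95.5 0.0 0.0 0.0
-73.3 0.0 -103.8 0.0 0.0 0.0
```

```bash
python3 -m handwheel '0.5 0 -10 0 0 0 0; -5 0 -22 0 0 0 0; -11 0 -34 0 0 0 0; -18 0 -45.5 0 0 0 0'|grep -E "pos|force";python3 - <<'E'
from h import *
st(); f=snap("side","s25");im=cv2.imread("pics/s25.png")[100:300,220:400]; cv2.imwrite("pics/s25c.png",cv2.resize(im,None,fx=3,fy=3,interpolation=cv2.INTER_CUBIC))
E
```

```text
tcp_pos: [0.6255, -0.0201, 0.1272]
contact_force: [3.5, -7.0, -5.8]
t 29.2 encTCP [ 19.4 -21.7 127.2] z [-0.    0.47 -0.88] x [-0.   -0.88 -0.47] F(enc) [ 2.3 -7.5 -5.8] g -0.1 q [ 0.69  0.73 -0.77  1.61  0.01  1.07 -1.38]
```

View pics/s25c.png

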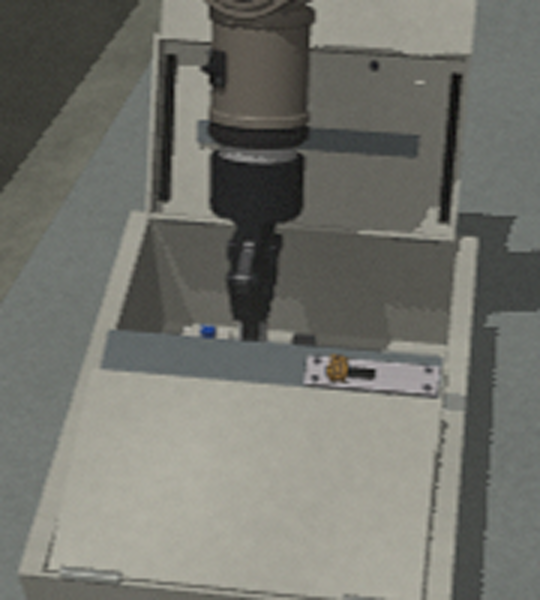

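The passive door is lifting, with the stile edge up at crop row ~335 and the bolt still withdrawn. I'll carry on.

Run:
```python
from h import *
b=hook(.21,28,6,2)
plan([hook(t,28,6,2) for t in np.arange(.28,1.1,.07)],base=b)
```

```text
-9.0 -0.0 -12.8 0.0 0.0 0.0
-18.9 0.0 -24.9 0.0 0.0 0.0
-29.6 0.0 -36.4 0.0 0.0 0.0
-41.0 0.0 -47.0 0.0 0.0 0.0
-53.2 0.0 -56.8 0.0 0.0 0.0
-66.1 -0.0 -65.8 0.0 0.0 0.0
-79.5 -0.0 -73.8 0.0 0.0 0.0
-93.5 -0.0 -80.9 0.0 0.0 0.0
-107.9 0.0 -86.9 0.0 0.0 0.0
-122.7 0.0 -92.0 0.0 0.0 0.0
-137.9 0.0 -96.0 0.0 0.0 0.0
-153.2 0.0 -98.9 0.0 0.0 0.0
```

```bash
python3 -m handwheel '-9 0 -13 0 0 0 0; -19 0 -25 0 0 0 0; -29.5 0 -36.5 0 0 0 0; -41 0 -47 0 0 0 0; -53 0 -57 0 0 0 0; -66 0 -66 0 0 0 0; -79.5 0 -74 0 0 0 0'|grep -E "pos|force";python3 - <<'E'
from h import *
st(); f=snap("side","s26");im=cv2.imread("pics/s26.png")[80:320,220:400]; cv2.imwrite("pics/s26c.png",cv2.resize(im,None,fx=2.5,fy=2.5,interpolation=cv2.INTER_CUBIC))
E
```

```text
tcp_pos: [0.6193, 0.0161, 0.2304]
contact_force: [0.8, -4.2, -4.1]
t 30.12 encTCP [ 19.3  15.  230.4] z [-0.    0.47 -0.88] x [-0.   -0.88 -0.47] F(enc) [ 0.1 -4.2 -4.1] g -0.3 q [ 0.68  0.61 -0.82  1.56 -0.06  1.19 -1.44]
```

View pics/s26c.png

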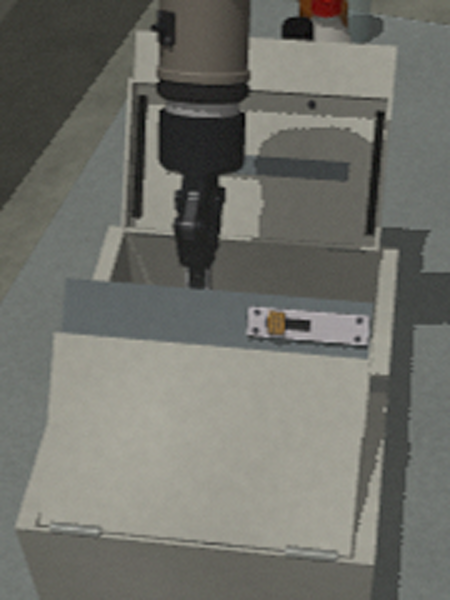

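The door is at about 40°, edge still on the finger and bolt unmoved. Next I'll carry it over upright, letting the tool swing back to vertical.

Run:
```python
from h import *
b=hook(.70,28,6,2)
ts=np.arange(.78,2.31,.08)
def ph(t): return 28 if t<1.0 else max(0,28-28*(t-1.0)/.6)
for t in ts: print(round(t,2),round(ph(t),1),toE(hook(t,ph(t),6,2)[0]).round(0),end=" : "); plan([hook(t,ph(t),6,2 if t<1.3 else 0)],base=b)
```

```text
0.78 28 [ 20.  30. 245.] : -16.0 0.0 -8.0 0.0 0.0 0.0
0.86 28 [ 20.  41. 259.] : -32.6 0.0 -14.7 0.0 0.0 0.0
0.94 28 [ 20.  54. 271.] : -49.7 0.0 -20.0 0.0 0.0 0.0
1.02 27.1 [ 20.  67. 283.] : -66.5 0.0 -24.2 0.0 0.9 -0.0
1.1 23.3 [ 20.  78. 293.] : -81.6 0.0 -27.8 -0.0 4.7 -0.0
1.18 19.6 [ 20.  91. 303.] : -97.0 0.0 -30.1 0.0 8.4 -0.0
1.26 15.9 [ 20. 104. 311.] : -112.4 0.0 -31.2 -0.0 12.1 -0.0
1.34 12.1 [ 20. 118. 318.] : -127.0 0.0 -29.2 0.0 15.9 -0.0
1.42 8.4 [ 20. 132. 324.] : -142.4 0.0 -27.7 0.0 19.6 -0.0
1.5 4.7 [ 20. 146. 329.] : -157.4 0.0 -25.1 -0.0 23.3 -0.0
1.58 0.9 [ 20. 161. 332.] : -172.1 0.0 -21.2 0.0 27.1 -0.0
1.66 0 [ 20. 177. 334.] : -186.9 0.0 -15.2 0.0 28.0 -0.0
1.74 0 [ 20. 193. 334.] : -201.3 0.0 -7.6 0.0 28.0 -0.0
1.82 0 [ 20. 210. 332.] : -215.1 0.0 1.2 0.0 28.0 -0.0
1.9 0 [ 20. 226. 330.] : -228.1 0.0 11.0 0.0 28.0 -0.0
1.98 0 [ 20. 242. 326.] : -240.3 0.0 21.8 0.0 28.0 -0.0
2.06 0 [ 20. 257. 321.] : -251.6 0.0 33.5 0.0 28.0 -0.0
2.14 0 [ 20. 272. 315.] : -261.9 0.0 46.1 0.0 28.0 -0.0
2.22 0 [ 20. 287. 307.] : -271.2 0.0 59.5 0.0 28.0 -0.0
2.3 0 [ 20. 300. 299.] : -279.4 0.0 73.6 0.0 28.0 -0.0
```

```bash
python3 -m handwheel '-16 0 -8 0 0 0 0; -32.5 0 -14.5 0 0 0 0; -49.5 0 -20 0 0 0 0; -66.5 0 -24 0 1 0 0; -81.5 0 -28 0 4.7 0 0; -97 0 -30 0 8.4 0 0; -112.5 0 -31 0 12.1 0 0; -127 0 -29 0 15.9 0 0'|grep -E "pos|force";python3 - <<'E'
from h import *
st(); f=snap("side","s27")
b=hook(1.34,12.1,6,0)
def ph(t): return 28 if t<1.0 else max(0,28-28*(t-1.0)/.6)
plan([hook(t,ph(t),6,0) for t in np.arange(1.42,2.31,.08)],base=b)
E
```

```text
tcp_pos: [0.6025, 0.1165, 0.3182]
contact_force: [0.1, -6.9, 3.1]
t 31.18 encTCP [ 19.3 116.8 318.2] z [-0.    0.21 -0.98] x [ 0.   -0.98 -0.21] F(enc) [-1.  -6.9  3.1] g 0.1 q [ 0.41  0.41 -0.8   1.53  0.09  1.28 -1.77]
-15.2 -0.0 -2.8 0.0 3.7 0.0
-30.4 0.0 -4.3 0.0 7.4 -0.0
-45.6 -0.0 -4.7 0.0 11.2 0.0
-61.4 0.0 -2.9 0.0 12.1 0.0
-77.4 0.0 0.5 0.0 12.1 0.0
-93.0 0.0 5.1 0.0 12.1 0.0
-108.2 0.0 10.9 0.0 12.1 0.0
-122.9 -0.0 18.0 0.0 12.1 0.0
-137.0 -0.0 26.2 0.0 12.1 0.0
-150.4 -0.0 35.5 0.0 12.1 0.0
-163.0 -0.0 45.8 0.0 12.1 0.0
-174.7 -0.0 57.2 0.0 12.1 0.0
```

View pics/s27.png

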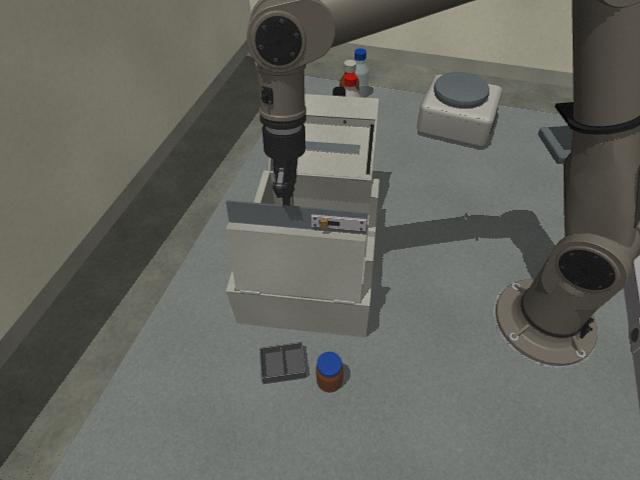

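The passive door is nearly upright in the side view, with the finger behind the stile at (288,205) and the thumb still at the far end of its slot at (323,223). I'll push it on past upright.

```bash
python3 -m handwheel '-15 0 -3 0 3.7 0 0; -30.5 0 -4.5 0 7.4 0 0; -45.5 0 -4.5 0 11 0 0; -61.5 0 -3 0 12 0 0; -77.5 0 0.5 0 12 0 0; -93 0 5 0 12 0 0; -108 0 11 0 12 0 0; -123 0 18 0 12 0 0; -137 0 26 0 12 0 0; -150 0 35.5 0 12 0 0; -163 0 46 0 12 0 0; -163 0 46 0 12 0 0'|grep -E "pos|force";python3 - <<'E'
from h import *
st(); f=snap("side","s28")
E
```

```text
tcp_pos: [0.5735, 0.2851, 0.3062]
contact_force: [-0.1, -0.4, 0.7]
t 32.73 encTCP [ 18.5 287.9 306.2] z [-0.    0.01 -1.  ] x [ 0.   -1.   -0.01] F(enc) [-0.2 -0.4  0.7] g 0.2 q [-0.01  0.46 -0.78  1.48  0.32  1.33 -2.21]
```

View pics/s28.png

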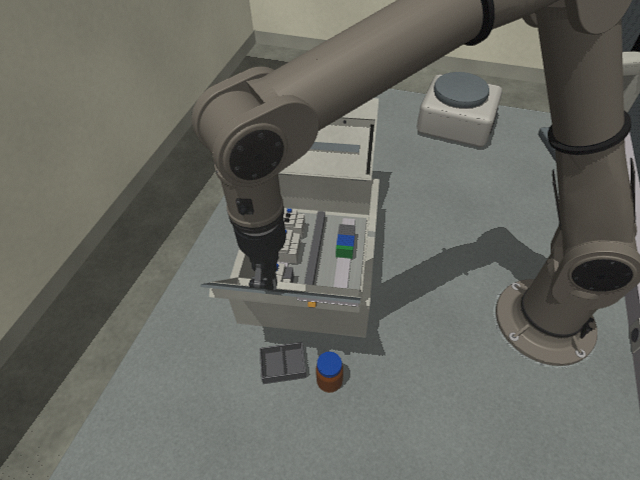

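The passive door is laid back with its edge at row ~290, and the brass thumb-piece shows at (312,303). I'll retreat back to the middle and up, then check.

```bash
python3 -m handwheel '30 0 0 0 0 0 0; 70 0 -30 0 0 0 0; 110 0 -80 0 0 0 0; 150 20 -120 0 0 0 0; 200 30 -150 0 0 0 0; 250 30 -150 0 0 0 0; 290 30 -150 0 0 0 0; 290 30 -150 0 0 0 0; 290 30 -150 0 0 0 0'|grep -E "pos|force";python3 - <<'E'
from h import *
st(); f=snap("side","s29"); snap("top","t29"); snap("wrist","w29")
E
```

```text
tcp_pos: [0.5938, -0.0083, 0.4556]
contact_force: [-0.2, 0.2, -0.1]
t 33.9 encTCP [ -9.9  -4.8 455.6] z [-0.    0.01 -1.  ] x [ 0.   -1.   -0.01] F(enc) [-0.2  0.2 -0.1] g 0.0 q [ 0.45  0.3  -0.72  1.34  0.19  1.58 -1.65]
```

View pics/s29.png

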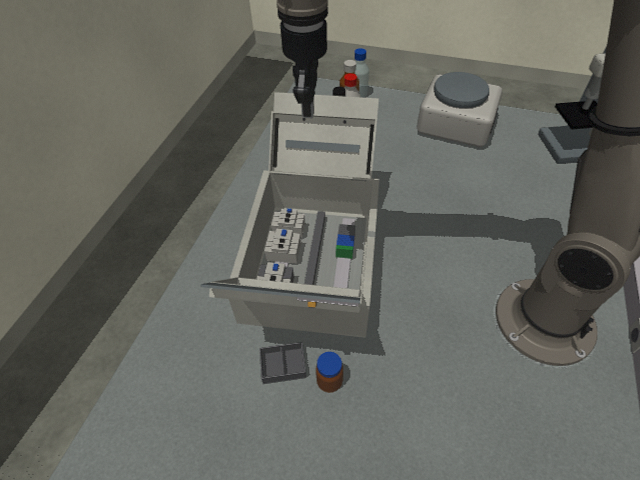

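View pics/t29.png

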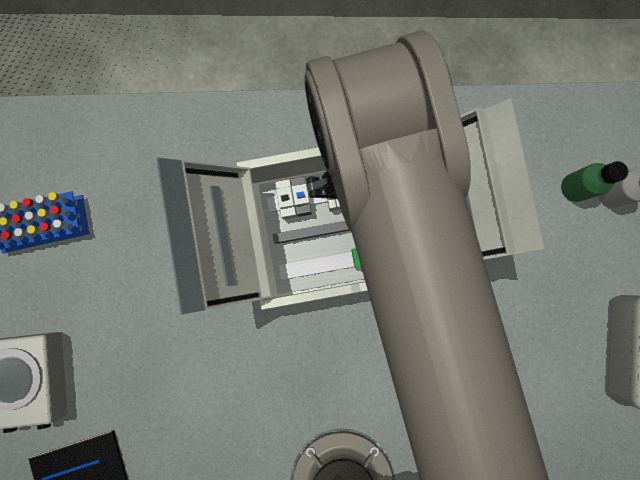

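View pics/w29.png

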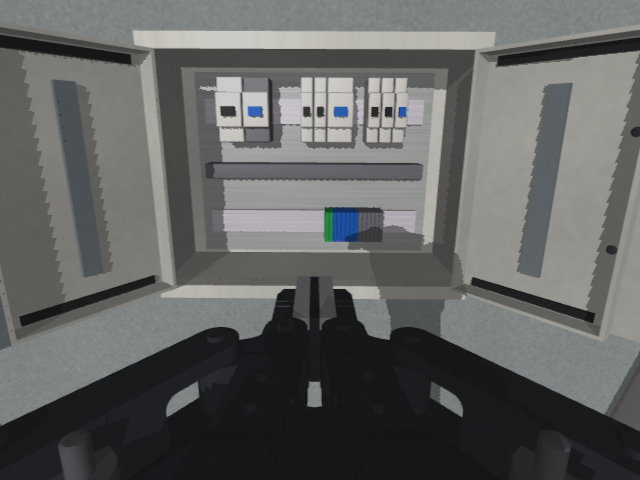

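Both doors are leaning outward on either side of the box. Top view: the passive edge runs (158,158)–(182,313) and the active edge (512,99)–(543,249). Jar and tray look unmoved. I'll check the numbers.

Run:
```python
from h import *
f=grab_frame("top"); g=grab_frame("side")
def P(x,r,d,t): # passive
    c,s=np.cos(t),np.sin(t); return E(x,194-r*c-d*s,148+r*s-d*c)
def A(x,r,t):
    c,s=np.cos(t),np.sin(t); return E(x,-194+r*c,148+r*s)
for t in (1.7,1.9,2.0,2.1,2.2,2.3,2.4):
    print(t,"pas top",proj(f,P(139,222,25,t)).round(),proj(f,P(-139,222,25,t)).round(),"act",proj(f,A(139,212,t)).round(),proj(f,A(-139,212,t)).round(),"thumb side 22/20/14:",[proj(g,P(-78+k,197,10,t)).round(1) for k in(22,20,14)])
hsv=cv2.cvtColor(g["pixels"],cv2.COLOR_RGB2HSV)
m=((hsv[...,0]>8)&(hsv[...,0]<24)&(hsv[...,1]>150)&(hsv[...,2]>120)).astype(np.uint8); m[:270]=0;m[330:]=0
n,l,s,c=cv2.connectedComponentsWithStats(m); print(s[1:],c[1:])
im0=cv2.imread("pics/top0.png").astype(int);im1=f["pixels"][:,:,::-1].astype(int)
def blue(i): 
    m=(i[...,0]>i[...,2]+60); m[:265]=0;m[305:]=0;m[:,:190]=0;m[:,240:]=0; y,x=np.nonzero(m); return x.mean().round(1),y.mean().round(1)
def green(i):
    m=(i[...,1]>i[...,0]+25)&(i[...,1]>i[...,2]+25); m[:,:440]=0;m[:,:][:, 475:]=0; y,x=np.nonzero(m); return len(x),(x.mean().round(1),y.mean().round(1)) if len(x) else None
print("jar",blue(im0),blue(im1)); print("sd",green(im0),green(im1))
s0=cv2.imread("pics/side0.png").astype(int); s1=g["pixels"][:,:,::-1].astype(int)
print("side diff jar/tray",np.abs(s0-s1)[345:400,255:350].mean())
```

```text
1.7 pas top [214. 140.] [242. 303.] act [457.  98.] [491. 258.] thumb side 22/20/14: [array([318.1, 248.5]), array([319.2, 248.6]), array([322.4, 248.9])]
1.9 pas top [189. 146.] [216. 308.] act [479.  95.] [513. 254.] thumb side 22/20/14: [array([315.3, 267.9]), array([316.4, 268. ]), array([319.7, 268.4])]
2.0 pas top [178. 149.] [204. 310.] act [489.  95.] [523. 252.] thumb side 22/20/14: [array([313.9, 278.6]), array([315. , 278.7]), array([318.4, 279. ])]
2.1 pas top [168. 153.] [193. 312.] act [498.  95.] [532. 250.] thumb side 22/20/14: [array([312.6, 289.6]), array([313.8, 289.7]), array([317.1, 290. ])]
2.2 pas top [159. 156.] [183. 314.] act [505.  96.] [539. 249.] thumb side 22/20/14: [array([311.5, 300.8]), array([312.6, 300.9]), array([316. , 301.3])]
2.3 pas top [151. 160.] [175. 315.] act [511.  97.] [545. 248.] thumb side 22/20/14: [array([310.4, 312.1]), array([311.5, 312.2]), array([314.9, 312.5])]
2.4 pas top [144. 164.] [167. 316.] act [516.  99.] [549. 247.] thumb side 22/20/14: [array([309.4, 323.2]), array([310.6, 323.3]), array([314. , 323.6])]
[[308 302   7   5  34]] [[311.08823529 303.94117647]]
jar (np.float64(207.7), np.float64(284.2)) (np.float64(nan), np.float64(nan))
sd (408, (np.float64(454.5), np.float64(192.1))) (0, None)
side diff jar/tray 6.069473684210526<stdin>:14: RuntimeWarning: Mean of empty slice.
  ret = ret.dtype.type(ret / rcount)
```

Run:
```python
from h import *
from bench import workorder
g=grab_frame("side"); s0=cv2.imread("pics/side0.png").astype(int); s1=g["pixels"][:,:,::-1].astype(int)
def bl(i):
    m=(i[...,0]>i[...,2]+60); m[:340]=0;m[400:]=0; y,x=np.nonzero(m); return len(x),x.mean().round(2),y.mean().round(2)
def tr(i):
    m=(i.max(2)<75); m[:340]=0;m[390:]=0;m[:,:255]=0;m[:,312:]=0; y,x=np.nonzero(m); return len(x),x.mean().round(2),y.mean().round(2)
print(bl(s0),bl(s1),tr(s0),tr(s1)); st()
workorder.hand_in()
```

```text
(456, np.float64(328.92), np.float64(363.09)) (466, np.float64(328.89), np.float64(363.2)) (858, np.float64(282.78), np.float64(363.23)) (968, np.float64(284.24), np.float64(359.58))
t 34.2 encTCP [ -9.9  -4.4 455.5] z [-0.    0.01 -1.  ] x [ 0.   -1.   -0.01] F(enc) [0.9 0.  0.5] g 0.4 q [ 0.45  0.3  -0.72  1.34  0.19  1.58 -1.65]
the job is handed in; nothing more can be done
```

The job is handed in at 34.2 s of the 69 s allowed. Both doors stand open, the bolt is withdrawn, and the arm is clear above the enclosure with almost no contact force.

**What I did**
1. I lifted the active door by its handle to about 1.9 rad, then pushed it further back from inside. The first grasp closed above the bar, because the real fingertips end about 20 mm short of the reported TCP.
2. I slid the bolt back with at most about 18 N total on the tool.
3. I hooked the passive door's stile edge from below, lifted the door and pushed it past upright.

**Last checks**
- **Door angles:** the camera images put the passive door at about 2.2 rad and the active door at about 2.3 rad, against the 1.7 rad needed.
- **Bolt:** the first wrist images gave 20.3 mm of travel, just under the 20.5 mm limit. An attempt to re-push then slid up over the thumb-piece. A lower push stopped dead at the same place with 14 N, so I take it to be on its stop. After the door was open, the side view fitted 22 mm, but at about 2 mm per pixel.
- **Jar:** it has not moved (under 0.2 px in the side view).
- **Tray:** its mask centroid shifted by about 1.5 and 3.7 px. I put this down to the door's new shadow, but did not confirm it. The tray looks unmoved in the pictures.
- **Screwdriver:** it was hidden at the end by the open door and the arm, so I could not check it. The gripper was never brought down to bench height on that side.

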